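# Clear the packing pile into its holders

### The job

Take the packing pile on the table apart from the top down, one piece at a time, leaving the rest of the pile standing where it is, and put each piece away in its own holder: the hex nut lying flat in the middle of the round steel dish, the square tube lying in both forks of the steel rack, the flat bar flat on the board between its two end cleats, and the wood block flat on the floor of the wooden tray. Centre each long piece in its holder and along it, the same way up as it lay in the pile, and do not disturb the two bolts that stand near by.

Things in the scene. Friction and masses are not known exactly. Their poses are not given: they have to be found in the camera images.
- hex_nut: Steel hex nut, 30 mm across flats, 35 mm across corners, 16 mm high, about 65 g, lying flat; at the start on the square tube, top of the pile, one pair of flats about parallel to the tube's sides. Origin: centre of its underside; z up, own x points to a corner, own y is square to a pair of flats.
- square_tube: Square steel tube off-cut, grey, 130 mm long, 30 x 30 mm, walls 2 mm, about 240 g; second in the pile, lying slantwise (40 to 60 degrees) across the flat bar. Origin: centre of its underside; own y along its length, z up.
- flat_bar: Flat steel bar with drilled holes, grey, 150 mm long, 40 mm wide, 6 mm thick, about 250 g; third in the pile, lying across the wood block. Origin: centre of its underside; own y along its length, z up.
- wood_block: Pine packing block, 100 mm long, 50 mm wide, 38 mm high, about 160 g; bottom of the pile, on the table. Origin: centre of its underside; own y along its length, z up. The pile's undersides thus stand 0, 38, 44 and 74 mm above the table.
- nut_dish: Holder of the nut: low round steel dish, fixed, 116 mm across the rim, 12 mm high, flat floor 4 mm above the table and about 94 mm across. Origin: centre of its underside, z up.
- tube_rack: Holder of the tube: fixed dark steel base plate 130 x 66 x 6 mm with two grey U-shaped forks 90 mm apart (at own x = -45 and +45 mm, each 12 mm thick). The tube rests on both forks at 20 mm above the table, its length along own x, between prongs that are 46 mm apart (along y) and rise to 35 mm. Between the forks there is 78 mm free for the fingers. Origin: centre of the underside, z up.
- bar_board: Holder of the bar: fixed plywood board 190 mm long (own x), 66 mm wide, 10 mm thick, with a dark wooden cleat across each end, 10 mm high and 166 mm apart inside; the sides are open. The bar lies on the board, 10 mm above the table, its length along own x. Origin: centre of the underside, z up.
- block_tray: Holder of the block: fixed shallow wooden tray, inside 116 mm (own x) by 66 mm, floor 4 mm and rim 14 mm above the table. The block lies on its floor, its length along own x. Origin: centre of the underside, z up.
- bolt_short: Bystander: rusty hex bolt standing loose on its head, 28 mm wide, 55 mm high. Origin: centre of its underside. Leave it alone.
- bolt_long: Bystander: bright hex bolt standing loose on its head, 28 mm wide, 75 mm high. Origin: centre of its underside. Leave it alone.

How it is judged:
On the way, in this order (a step that is already met when the one before it is completed fails the run):
1. the nut lies in the dish, the rest of the pile still stands where it was (horizontal distance between hex_nut and nut_dish below 0.025 m and z of hex_nut in the frame of nut_dish between 0 and 0.009 m and linear speed of hex_nut below 0.02 m/s and angle between hex_nut's own z axis and vertical below 0.08 rad and distance of each of square_tube, flat_bar, wood_block from where it was at the start of the episode below 0.03 m), for 0.2 s.
2. the tube lies in both forks of the rack, bar and block have stayed where they were (x of square_tube in the frame of tube_rack between -0.015 and 0.015 m and y of square_tube in the frame of tube_rack between -0.011 and 0.011 m and z of square_tube in the frame of tube_rack between 0.016 and 0.025 m and angle between the y axis of square_tube and the x axis of tube_rack, either way round below 0.2 rad and linear speed of square_tube below 0.02 m/s and angle between square_tube's own z axis and vertical below 0.08 rad and distance of each of flat_bar, wood_block from where it was at the start of the episode below 0.03 m), for 0.2 s.
3. the flat bar lies on its board, the block has stayed where it was (x of flat_bar in the frame of bar_board between -0.012 and 0.012 m and y of flat_bar in the frame of bar_board between -0.014 and 0.014 m and z of flat_bar in the frame of bar_board between 0.006 and 0.015 m and angle between the y axis of flat_bar and the x axis of bar_board, either way round below 0.2 rad and linear speed of flat_bar below 0.02 m/s and angle between flat_bar's own z axis and vertical below 0.08 rad and distance of wood_block from where it was at the start of the episode below 0.03 m), for 0.2 s.
At the end, for the whole second after the job is handed in: All at rest, level, on their seats (height within 5 mm): nut within 25 mm of the dish centre; off centre along/across at most: tube 15/11, bar 12/14, block 12/12 mm; long pieces within 0.2 rad of the holder's length, either end first (horizontal distance between hex_nut and nut_dish below 0.025 m and z of hex_nut in the frame of nut_dish between 0 and 0.009 m and linear speed of each of hex_nut, square_tube, flat_bar, wood_block below 0.02 m/s and angle between each of hex_nut, square_tube, flat_bar, wood_block's own z axis and vertical below 0.08 rad and x of square_tube in the frame of tube_rack between -0.015 and 0.015 m and y of square_tube in the frame of tube_rack between -0.011 and 0.011 m and z of square_tube in the frame of tube_rack between 0.016 and 0.025 m and angle between the y axis of square_tube and the x axis of tube_rack, either way round below 0.2 rad and x of flat_bar in the frame of bar_board between -0.012 and 0.012 m and y of flat_bar in the frame of bar_board between -0.014 and 0.014 m and z of flat_bar in the frame of bar_board between 0.006 and 0.015 m and angle between the y axis of flat_bar and the x axis of bar_board, either way round below 0.2 rad and x of wood_block in the frame of block_tray between -0.012 and 0.012 m and y of wood_block in the frame of block_tray between -0.012 and 0.012 m and z of wood_block in the frame of block_tray between 0 and 0.009 m and angle between the y axis of wood_block and the x axis of block_tray, either way round below 0.2 rad); the robot touches nothing.
It fails at once if a standing bolt was shifted more than 30 mm or knocked over (distance of any of bolt_short, bolt_long from where it was at the start of the episode above 0.03 m or angle between any of bolt_short, bolt_long's own z axis and vertical above 0.6 rad).
It also fails if it takes over 115 s, if anything falls off the work surface, if the arm or the gripper's body presses on something with over 40 N, if the wrist force passes 120 N, or if a joint passes its speed limit or range.

### The arm

A 6-joint arm with a two-finger parallel gripper is mounted at the origin on a cart in front of the work surface, level with it; the furniture and walls round the work are solid. World frame = base frame: x ahead of the robot, y to its left, z up, the work surface at z = 0. Lengths are in m, angles in rad, forces in N, time in s.
With the tool pointing down it reaches from about 0.35 to 0.975 m from the base axis. Payload 4.9 kg.
Tool frame: the origin (TCP) lies on the centre line of the jaws, within the pads' length; the fingertips stand manip.tip_reach ahead of it and the grasp point (between the pads) is the TCP (manip.tip_reach is the distance from the TCP to the fingertips, in m); z points along the fingers, y is the line along which they close (so a half turn about z gives the same grasp; the last joint's range is limited). The gripper opens to 85 mm and grips with 20 to 120 N. Pads are 22 mm wide; open, the fingers measure 114 mm over their backs; the gripper's body (76 mm by 85 mm) begins 54 mm behind the grasp point. The pads swing forward as they close: fully open they stand 13 mm farther back than shut.
Start: joints at [1.111, 0.053, 1.613, -0, 1.476, -0.119], TCP at [0.209, 0.589, 0.22] pointing down, gripper open.
Joint ranges: [-3.01, 3.01], [-1.01, 2.22], [0.06, 2.58], [-1.02, 4.17], [0.09, 2.62], [-3.14, 3.14]. Speed limits (rad/s): [2.57, 2.57, 3.14, 3.14, 3.14, 3.14].

### API

Orientations are given as a unit quaternion [w, x, y, z].
In Python, from plant import manip gives the robot as it stands. The module is installed in compiled form; this text tells all that it offers.
- The arm moves only by the tool move_arm, never from a script. Its argument "rows" is a list of rows, each a list of 7 numbers: the shift along the tool's x, y, z in cm, then the turn, a rotation vector about the tool's x, y, z in degrees, then the opening, from -1 (shut) to 1 (fully open). In form: [[tx, ty, tz, ax, ay, az, jaw], ...]. A call has 1 to 20 rows; each row shifts and turns the commanded pose from where the row before left it, along the tool's axes as they then stand; what a row does not reach is not made up. A row lasts 1/12 s, in which the tool goes at most 41.7 mm and 7.16 degrees, less where a joint would pass 70% of its speed; a pose out of reach is approached as far as the arm can. A call is refused whole if a number of a shift passes 4.17 or a number of a turn 7.16, either way. A call with a gripper value outside its range is refused whole. The fingers move at their own pace and stop on an object; the grip force is fixed at half the most. Time passes only in rows, so rows that do not move let the fingers close. It gives the time, the measured TCP pose, the force, the opening and the grip force at its end, in the units of the state.
- manip.state(): the state, without advancing time (a new reading comes with each control period).
- manip.grab_frame(name): name is "side" or "top"; returns a dict with "img" (400x640x3 uint8, blue, green, red), "mtx" (3x3 intrinsics, pixels), "R" (3x3) and "t" (3): a world point X has camera coordinates R X + t. Camera axes: x right, y down, z forward; pixel columns grow to the right and rows downward; lengths in m; the calibration is good to about 2 mm. A picture is of the moment at which its call begins. There is no depth.
- manip.job_done(): hands the job in; it is judged then, once.
The state is a dict: "time": time; "joint_pos": joint angles; "joint_vel": joint speeds; "joint_efforts": joint torques, N m; "tool_pos": TCP position; "tool_rot": TCP orientation; "contact_force": force on the tool from outside, world axes, zero at the start; "ft_torque": the same for the moment, N m; "gripper_width": opening from 0.0 (shut) to 1.0 (fully open); "grasp_force": force on a finger pad.
Only numpy, scipy, OpenCV 4.12 (cv2) and the standard library are available. Lean on these libraries where they do the work, as an engineer would, in place of code of your own. Each camera call takes 0.05 s, during which the arm holds its last target. There are 200 camera calls.

## Working session

There is one attempt and no reset: what is moved stays moved. The work goes in short steps, Python scripts to look and compute and a tool call to move; the robot and the scene stay as the last step left them, time stands still between calls to the robot, and variables do not carry over. Pictures are saved under pics/ and viewed, at most 14 in all, crops included, and the job is handed in when it is done.

Besides the shell and the picture viewer there is one more tool, called after "Call:" in YAML: its name, and indented under it one key for each argument. move_arm: Moves the arm, as the interface text tells. Its arguments: {"type":"object","properties":{"rows":{"type":"array","items":{"type":"array","items":{"type":"number"}}}},"required":["rows"]}

```bash
mkdir -p pics; cat > h.py <<'E'
import numpy as np, cv2
from plant import manip
def ray(f,u,v,z):
    K,R,t=map(np.array,(f["mtx"],f["R"],f["t"]));c=-R.T@t.ravel()
    d=R.T@np.linalg.solve(K,[u,v,1.]);return c+d*(z-c[2])/d[2]
def proj(f,X):
    p=np.array(f["mtx"])@(np.array(f["R"])@np.array(X)+np.array(f["t"]).ravel());return p[:2]/p[2]
E
python3 - <<'E'
from h import *
for n in("side","top"):
    f=manip.grab_frame(n);cv2.imwrite(f"pics/{n}0.png",f["img"]);np.savez(f"{n}0.npz",**f)
    print(n,f["mtx"],-np.array(f["R"]).T@np.array(f["t"]).ravel(),np.array(f["R"]))
print(manip.state(),manip.tip_reach)
E
```

```text
side [[396.78880213   0.         316.34086572]
 [  0.         396.78880213 201.45544212]
 [  0.           0.           1.        ]] [ 0.2014787  -0.66147431  0.39765722] [[ 8.98032885e-01 -4.39928326e-01  7.43510174e-05]
 [-1.64784139e-01 -3.36533251e-01 -9.27141606e-01]
 [ 4.07900877e-01  8.32591399e-01 -3.74711137e-01]]
top [[430.56676442   0.         320.03532118]
 [  0.         430.56676442 200.83293527]
 [  0.           0.           1.        ]] [0.35587201 0.0610606  1.12663948] [[ 8.50349568e-04 -9.99883221e-01  1.52584934e-02]
 [-9.83472103e-01 -3.59886815e-03 -1.81023953e-01]
 [ 1.81057727e-01 -1.48523690e-02 -9.83360314e-01]]
{'time': 0.1, 'joint_pos': array([ 1.11102611e+00,  5.32753784e-02,  1.61415660e+00, -7.94427578e-06,
        1.47600564e+00, -1.19025124e-01]), 'joint_vel': array([ 0.00064899, -0.00259042, -0.00233099,  0.000212  , -0.00034293,
        0.00112331]), 'joint_efforts': array([ 2.31330077e-04, -3.94896019e+01, -3.71366465e+01, -4.25569681e-05,
        3.83767619e-03,  2.36278095e-05]), 'tool_pos': array([0.2086232 , 0.58853162, 0.21889562]), 'tool_rot': array([-2.59464449e-04,  1.69549067e-01,  9.85521315e-01, -8.85252125e-04]), 'contact_force': array([-0.55416796, -1.07689008, -0.40675829]), 'ft_torque': array([-0.00076342,  0.02987157, -0.00530265]), 'grasp_force': 0.0, 'gripper_width': 1.0030305502612908} 0.019
```

View pics/side0.png

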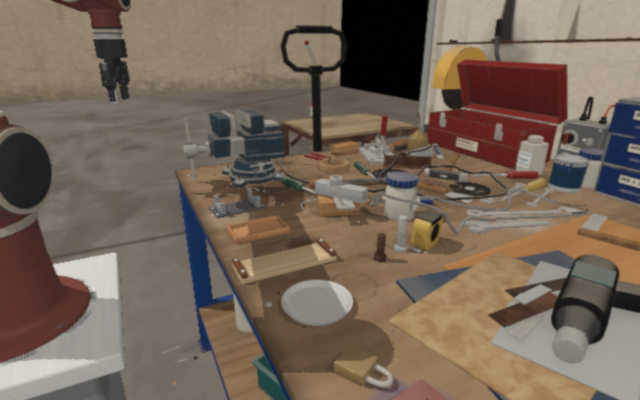

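View pics/top0.png

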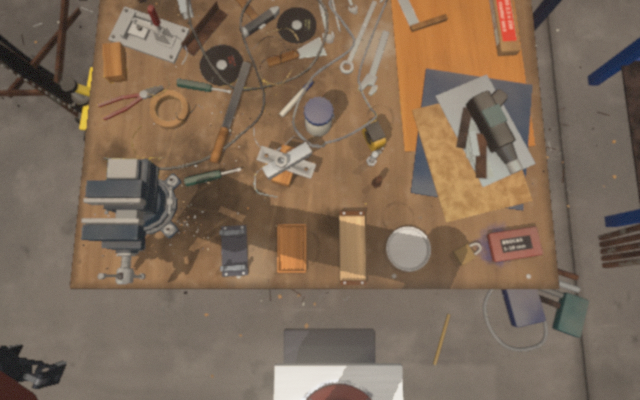

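The side view shows the rack (238,205), tray (258,229), board (285,262), dish (317,302), pile (338,193) and bolts (380,247), (402,233). The top view shows the pile at (286,162), rack (233,250), tray (291,248), board (352,246), dish (408,249) and bolts (372,157), (379,178). Next: enlarged crops.

```bash
python3 - <<'E'
import cv2
t=cv2.imread("pics/top0.png");s=cv2.imread("pics/side0.png")
cv2.imwrite("pics/c1.png",cv2.resize(t[135:200,240:340],None,fx=8,fy=8,interpolation=2))
cv2.imwrite("pics/c2.png",cv2.resize(s[165:225,295:375],None,fx=10,fy=10,interpolation=2))
cv2.imwrite("pics/c3.png",cv2.resize(t[200:292,205:445],None,fx=3.33,fy=3.33,interpolation=2))
E
```

```text
(no output)
```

View pics/c1.png

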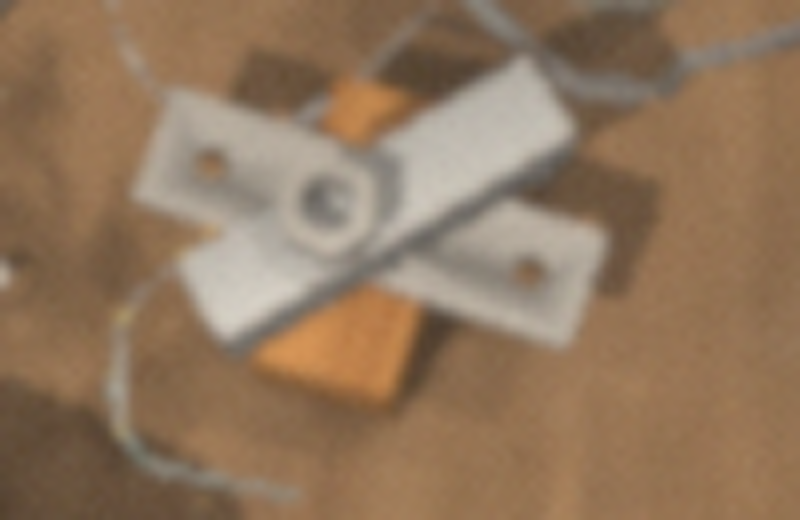

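View pics/c2.png

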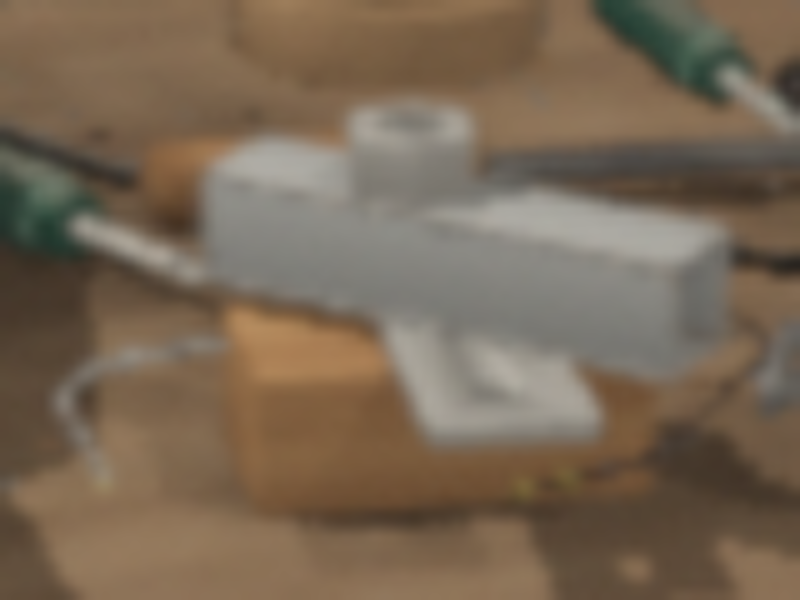

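View pics/c3.png

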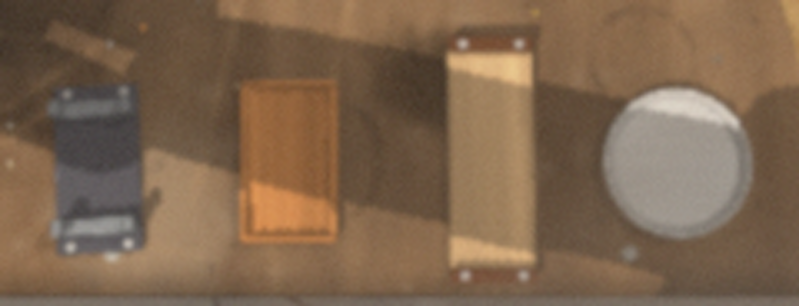

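The top crop shows the nut at (332,203), tube top corners (180,262), (527,55), (577,130), (232,342), bar corners (168,90), (133,195), (562,348), (610,235), and the block's near corner (390,403). The side crop shows the same edges. The holder crop has the dish at (677,162), board at (492,160), tray at (289,161) and rack at (99,170).

```bash
cat >> h.py <<'E'
def load(n): return dict(np.load(n+"0.npz"))
def P(f): return np.array(f["mtx"])@np.c_[np.array(f["R"]),np.array(f["t"]).ravel()]
def tri(fa,a,fb,b):
    X=cv2.triangulatePoints(P(fa),P(fb),np.array(a,float).reshape(2,1),np.array(b,float).reshape(2,1)).ravel();return X[:3]/X[3]
E
cat > m.py <<'E'
from h import *
np.set_printoptions(precision=4,suppress=True)
T,S=load("top"),load("side")
ct=lambda x,y:(240+(x+.5)/8-.5,135+(y+.5)/8-.5)
cs=lambda x,y:(295+(x+.5)/10-.5,165+(y+.5)/10-.5)
for n,a,b in[("nut",(332,203),(412,122)),("tubeR far",(527,55),(725,235)),("tubeR near",(577,130),(690,265)),("tubeL far",(180,262),(270,140)),("tubeL near",(232,342),(210,180)),("bar a",(562,348),(435,435)),("bar b",(610,235),(600,430)),("blk",(390,403),(255,378))]:
    X=tri(T,ct(*a),S,cs(*b));print(n,X,"resid",proj(T,X)-ct(*a),proj(S,X)-cs(*b))
def rect(n,pts,z,c=ct):
    p=np.array([ray(T,*c(*q),z)[:2] for q in pts],np.float32)
    print(n,"mean",p.mean(0),"rect",cv2.minAreaRect(p))
    print("  edges",[(np.linalg.norm(d).round(4),np.degrees(np.arctan2(d[1],d[0])).round(1)) for d in (np.roll(p,-1,0)-p)])
print("nut",ray(T,*ct(332,203),.09))
rect("tube",[(180,262),(527,55),(577,130),(232,342)],.074)
rect("bar",[(168,90),(133,195),(562,348),(610,235)],.044)
for q in[(330,75),(420,90),(390,403),(250,360)]:print("blk",ray(T,*ct(*q),.038))
ch=lambda x,y:(205+(x+.5)/3.33-.5,200+(y+.5)/3.33-.5)
rect("rack",[(55,90),(137,85),(143,250),(62,255)],.006,ch)
rect("tray",[(240,80),(338,80),(337,242),(241,242)],.014,ch)
rect("board",[(447,38),(535,38),(538,280),(452,283)],.02,ch)
print("dish",ray(T,*ch(677,162),.012))
for u in[(372,157),(379,178)]:print("bolt",ray(T,*u,.03))
im=cv2.imread("pics/side0.png");cv2.imwrite("pics/c4.png",cv2.resize(im[180:335,195:365],None,fx=4.5,fy=3.8,interpolation=2))
E
python3 m.py
```

```text
nut [0.6489 0.1426 0.0914] resid [-0.1045  0.2301] [ 0.2965 -0.0643]
tubeR far [0.7026 0.0831 0.0732] resid [-0.2381  0.4598] [ 0.6319 -0.1573]
tubeR near [0.6792 0.0662 0.0745] resid [ 0.1191 -0.2341] [-0.3275  0.0787]
tubeL far [0.6345 0.1913 0.074 ] resid [-0.0643  0.1523] [ 0.1892 -0.038 ]
tubeL near [0.6093 0.1745 0.0724] resid [-0.046   0.1129] [ 0.1427 -0.0276]
bar a [0.6156 0.0711 0.0417] resid [ 0.0374 -0.084 ] [-0.1191  0.0251]
bar b [0.6523 0.0561 0.0422] resid [-0.1504  0.3134] [ 0.4499 -0.1035]
blk [0.5976 0.1267 0.0389] resid [-0.0067  0.0164] [ 0.022  -0.0043]
nut [0.6499 0.1425 0.09  ]
tube mean [0.6566 0.1286] rect ((0.6568588018417358, 0.1288207769393921), (0.03082803077995777, 0.12852859497070312), 32.85902786254883)
  edges [(np.float32(0.1285), np.float32(-57.7)), (np.float32(0.0295), np.float32(-147.0)), (np.float32(0.1283), np.float32(122.9)), (np.float32(0.0308), np.float32(33.3))]
bar mean [0.6584 0.1345] rect ((0.6574259996414185, 0.13443909585475922), (0.1523105353116989, 0.040673211216926575), 71.55159759521484)
  edges [(np.float32(0.0371), np.float32(163
[... 560 characters left out ...]
77 0.1177] rect ((0.4376547634601593, 0.11836567521095276), (0.12485227733850479, 0.07644127309322357), 0.1621742695569992)
  edges [(np.float32(0.0764), np.float32(-89.8)), (np.float32(0.1249), np.float32(-180.0)), (np.float32(0.0734), np.float32(90.1)), (np.float32(0.1248), np.float32(1.4))]
board mean [ 0.4393 -0.0396] rect ((0.4391406774520874, -0.040461327880620956), (0.18808555603027344, 0.06893299520015717), 0.7501694560050964)
  edges [(np.float32(0.0689), np.float32(-89.8)), (np.float32(0.186), np.float32(179.7)), (np.float32(0.0654), np.float32(92.0)), (np.float32(0.1881), np.float32(0.8))]
dish [ 0.437  -0.1835  0.012 ]
bolt [ 0.6762 -0.0928  0.03  ]
bolt [ 0.6192 -0.11    0.03  ]
```

```bash
python3 - <<'E'
import cv2
im=cv2.imread("pics/side0.png");cv2.imwrite("pics/c5.png",cv2.resize(im[180:330,195:365],None,fx=4,fy=4,interpolation=2))
E
```

```text
(no output)
```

View pics/c5.png

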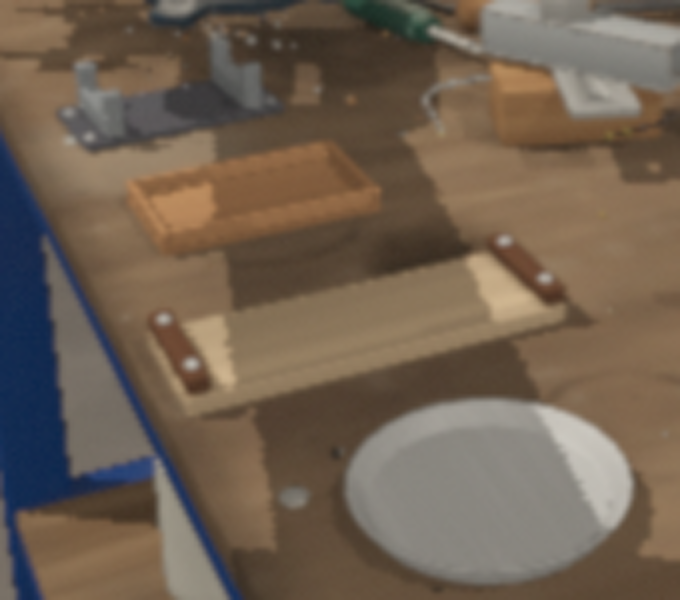

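The side crop shows board screws (163,319), (190,366), (504,241), (545,279), rack screws (68,115), (90,137), (275,103), tray rim corners (128,185), (165,240), (325,147), (378,190) and the dish rim centred near (489,487). I'll check the holder heights and work out the first move.

```bash
cat >> h.py <<'E'
from scipy.spatial.transform import Rotation as Ro
def go(x,y,z,yaw,yaw0=None):
    """yaw: world direction of tool y (deg, mod 180). Prints turn, then shift in the turned tool frame (cm)."""
    s=manip.state();q=np.array(s["tool_rot"]);R=Ro.from_quat(q[[1,2,3,0]]).as_matrix()
    cy=np.degrees(np.arctan2(R[1,1],R[0,1]));d=(cy-yaw+90)%180-90
    tilt=np.degrees(np.arccos(-R[2,2]))
    dp=(np.array([x,y,z])-s["tool_pos"])*100;a=np.radians(cy-d)
    ty=np.array([np.cos(a),np.sin(a),0]);tx=np.cross(ty,[0,0,-1])
    print("t %.2f pos %s yaw %.1f tilt %.2f | turn az %.1f | shift after turn (cm) %.2f %.2f %.2f | before turn %.2f %.2f"%(s["time"],s["tool_pos"].round(4),cy,tilt,d,dp@tx,dp@ty,-dp[2],dp@R[:,0],dp@R[:,1]))
E
python3 - <<'E'
from h import *
np.set_printoptions(precision=4,suppress=True)
T,S=load("top"),load("side")
ch=lambda x,y:(205+(x+.5)/3.33-.5,200+(y+.5)/3.33-.5)
cc=lambda x,y:(195+(x+.5)/4-.5,180+(y+.5)/4-.5)
for n,a,b in [("board",(465,276),(163,319)),("board",(524,275),(190,366)),("board",(463,44),(504,241)),("board",(519,44),(545,279)),
 ("rack",(70,247),(68,115)),("rack",(128,243),(90,137)),("rack",(124,92),(275,103)),
 ("tray",(241,242),(128,185)),("tray",(337,242),(165,240)),("tray",(240,80),(325,147)),("tray",(338,80),(378,190)),("dish",(677,162),(489,487))]:
    X=tri(T,ch(*a),S,cc(*b));print(n,X,(proj(S,X)-cc(*b)))
go(.44,.27,.28,32.5)
E
```

```text
board [ 0.3497 -0.017   0.0212] [ 0.1057 -0.0105]
board [ 0.3501 -0.0618  0.0209] [ 0.4069 -0.0431]
board [ 0.5275 -0.017   0.0212] [ 0.2192 -0.0411]
board [ 0.5277 -0.0609  0.0209] [ 0.1866 -0.0365]
rack [0.3709 0.2857 0.0049] [ 0.2576 -0.0209]
rack [0.3743 0.241  0.0067] [ 0.1153 -0.0099]
rack [0.4929 0.2479 0.0046] [-0.6873  0.0898]
tray [0.3755 0.1538 0.0114] [-0.0883  0.0082]
tray [0.3759 0.0802 0.0109] [-0.2964  0.0298]
tray [0.4982 0.1578 0.0095] [ 1.168  -0.1756]
tray [0.4991 0.0807 0.014 ] [ 0.5951 -0.0949]
dish [ 0.4369 -0.184   0.009 ] [ 0.276  -0.0478]
t 0.10 pos [0.2086 0.5885 0.2189] yaw 70.5 tilt 0.11 | turn az 38.0 | shift after turn (cm) -39.30 2.40 -6.11 | before turn -32.45 -22.30
```

Call:
move_arm:
  rows:
    - [0,0,-1,0,0,6.3,1]
    - [0,0,-1,0,0,6.3,1]
    - [0,0,-1,0,0,6.3,1]
    - [0,0,-1,0,0,6.3,1]
    - [0,0,-1,0,0,6.3,1]
    - [0,0,-1,0,0,6.5,1]
    - [-2.8,0.17,0,0,0,0,1]
    - [-2.8,0.17,0,0,0,0,1]
    - [-2.8,0.17,0,0,0,0,1]
    - [-2.8,0.17,0,0,0,0,1]
    - [-2.8,0.17,0,0,0,0,1]
    - [-2.8,0.17,0,0,0,0,1]
    - [-2.8,0.17,0,0,0,0,1]
    - [-2.8,0.17,0,0,0,0,1]
    - [-2.8,0.17,0,0,0,0,1]
    - [-2.8,0.17,0,0,0,0,1]
    - [-2.8,0.17,0,0,0,0,1]
    - [-2.8,0.17,0,0,0,0,1]
    - [-2.8,0.17,0,0,0,0,1]
    - [-2.8,0.17,0,0,0,0,1]

```text
time: 1.77
tool_pos: [0.4398, 0.2698, 0.2795]
tool_rot: [-0.0, 0.481, 0.877, -0.0]
contact_force: [0.2, -0.5, -0.3]
gripper_width: 0.998
grasp_force: 0.0
```

```bash
python3 -c "
from h import *
go(.6494,.1425,.16,32.5)"
```

```text
t 1.77 pos [0.4398 0.2698 0.2795] yaw 32.5 tilt 0.04 | turn az -0.0 | shift after turn (cm) -22.00 10.84 11.95 | before turn -22.00 10.86
```

Call:
move_arm:
  rows:
    - [-2.2,1.085,0,0,0,0,1]
    - [-2.2,1.085,0,0,0,0,1]
    - [-2.2,1.085,0,0,0,0,1]
    - [-2.2,1.085,1,0,0,0,1]
    - [-2.2,1.085,1,0,0,0,1]
    - [-2.2,1.085,2,0,0,0,1]
    - [-2.2,1.085,2,0,0,0,1]
    - [-2.2,1.085,2,0,0,0,1]
    - [-2.2,1.085,2,0,0,0,1]
    - [-2.2,1.085,2,0,0,0,1]
    - [0,0,0,0,0,0,1]
    - [0,0,0,0,0,0,1]

```text
time: 2.77
tool_pos: [0.6481, 0.1429, 0.1569]
tool_rot: [-0.002, 0.482, 0.876, -0.001]
contact_force: [0.8, 0.2, 0.4]
gripper_width: 1.001
grasp_force: 0.0
```

```bash
python3 -c "
from h import *
go(.6494,.1425,.096,32.5)
f=manip.grab_frame('side');i=f['img'][120:225,270:390];cv2.imwrite('pics/s1.png',cv2.resize(i,None,fx=5,fy=5,interpolation=2))"
```

```text
t 2.77 pos [0.6481 0.1429 0.1569] yaw 32.4 tilt 0.31 | turn az -0.1 | shift after turn (cm) -0.10 0.09 6.09 | before turn -0.12 0.12
```

View pics/s1.png

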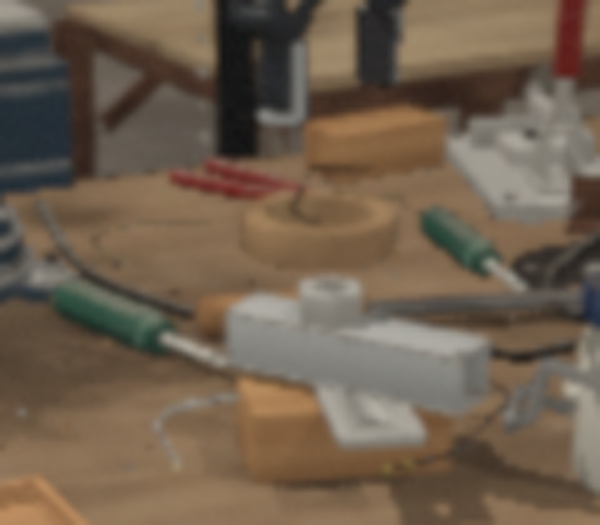

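The open fingers are above the pile, with tips at about (275,115) and (380,85) in the crop. The nut sits between them and the pile is unmoved.

Call:
move_arm:
  rows:
    - [-0.1,0.1,1,0,0,0,1]
    - [0,0,1,0,0,0,1]
    - [0,0,1,0,0,0,1]
    - [0,0,1,0,0,0,1]
    - [0,0,1,0,0,0,1]
    - [0,0,0.9,0,0,0,1]
    - [0,0,0,0,0,0,1]
    - [0,0,0,0,0,0,1]
    - [0,0,0,0,0,0,-0.1]
    - [0,0,0,0,0,0,-0.1]
    - [0,0,0,0,0,0,-0.1]
    - [0,0,0,0,0,0,-0.1]
    - [0,0,0,0,0,0,-0.1]

```text
time: 3.9
tool_pos: [0.6508, 0.1435, 0.1015]
tool_rot: [0.0, 0.481, 0.877, 0.0]
contact_force: [-0.0, 0.0, 1.3]
gripper_width: 0.448
grasp_force: 0.0
```

```bash
python3 -c "
from h import *
go(.6494,.1425,.096,32.5)
f=manip.grab_frame('side');i=f['img'][140:225,290:390];cv2.imwrite('pics/s2.png',cv2.resize(i,None,fx=6,fy=6,interpolation=2))"
```

```text
t 3.90 pos [0.6508 0.1435 0.1015] yaw 32.5 tilt 0.04 | turn az -0.0 | shift after turn (cm) -0.01 -0.17 0.55 | before turn -0.01 -0.17
```

View pics/s2.png

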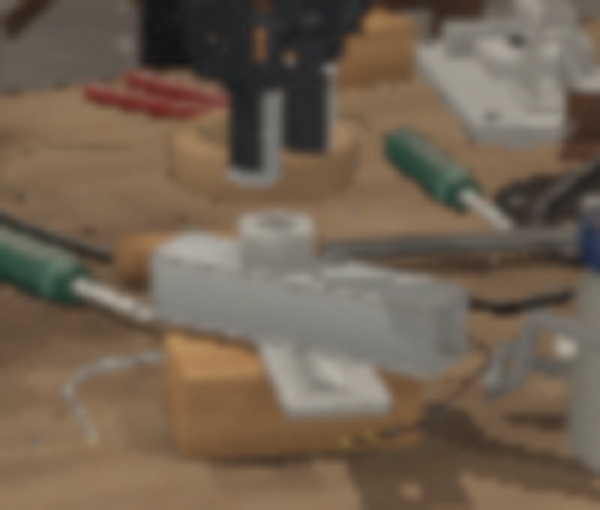

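The half-closed fingers appear with the left tip at (250,182) in the crop and the nut top at (277,225). The tips look higher than expected, so I'll compute their height.

```bash
python3 -c "
from h import *
S=load('side')
for z in(.08,.09,.1,.11,.12):
  for s in(-.025,.025):print(z,s,(proj(S,[.6508+s*.843,.1435+s*.537,z])-[290,140])*6)
print((proj(S,[.6494,.1425,.09])-[290,140])*6)"
```

```text
0.08 -0.025 [248.82844962 262.68930209]
0.08 0.025 [307.6858307  228.57246659]
0.09 -0.025 [249.18877041 239.01166397]
0.09 0.025 [308.25483611 205.71275993]
0.1 -0.025 [249.55194791 215.14630344]
0.1 0.025 [308.82817158 182.67909384]
0.11 -0.025 [249.91801624 191.09097914]
0.11 0.025 [309.40588672 159.46947501]
0.12 -0.025 [250.28701004 166.84341388]
0.12 0.025 [309.98803191 136.08187959]
[277.48914493 223.20547086]
```

```bash
python3 -c "
from h import *
f=manip.grab_frame('side');S=load('side')
print(np.abs(np.array(f['R'])-S['R']).max(),np.array(f['t']).ravel()-S['t'].ravel())
d=cv2.absdiff(f['img'],S['img']).max(2)>25
d=d[:200,300:380];print([(300+c,int(np.nonzero(d[:,c])[0].max())) for c in range(80) if d[:,c].sum()>5])
i=f['img'];print('t',manip.state()['time'],manip.state()['tool_pos'])
g=manip.grab_frame('top');T=load('top');D=cv2.absdiff(g['img'],T['img']).max(2)>25
s=manip.state();
for z in (.0825,.114):
  for k in(-.025,.025):print(z,proj(S,s['tool_pos']*[1,1,0]+[k*.843,k*.537,z]))
"
```

```text
0.0 [0. 0. 0.]
[(300, 199), (301, 199), (302, 199), (303, 199), (304, 56), (305, 57), (306, 57), (307, 58), (308, 58), (309, 58), (310, 59), (311, 59), (312, 59), (313, 60), (314, 60), (315, 61), (316, 61), (317, 61), (318, 131), (319, 132), (320, 132), (321, 137), (322, 152), (323, 153), (324, 153), (325, 153), (326, 154), (327, 155), (328, 169), (329, 170), (330, 170), (331, 170), (332, 170), (333, 170), (334, 170), (335, 170), (336, 168), (337, 164), (338, 165), (339, 165), (340, 165), (341, 165), (342, 165), (343, 186), (344, 187), (345, 187), (346, 187), (347, 187), (348, 188), (349, 188), (350, 188), (351, 188), (352, 188), (353, 189), (354, 189), (355, 189), (356, 190), (357, 190), (358, 190), (359, 190), (360, 190), (361, 191), (362, 190), (363, 190), (364, 189), (365, 188), (366, 188), (367, 57), (368, 56), (369, 54), (370, 51), (371, 46)]
t 4.0 [0.65060554 0.14345101 0.10126162]
0.0825 [331.3993738  182.81873954]
0.0825 [341.222468   177.16483777]
0.114 [331.5894758  170.25509306]
0.114 [341.52327643 165.04036396]
```

```bash
python3 -c "
from h import *
S=load('side')
for z in(.19,.2,.21,.22,.23,.25):print(z,proj(S,[.2086,.5885,z]))
g=manip.grab_frame('top');T=load('top');i=g['img'][90:215,240:360];cv2.imwrite('pics/t2.png',cv2.resize(i,None,fx=4.8,fy=4.8,interpolation=2))
s=manip.state()['tool_pos']
for z in(.08,.11,.155,.2,.25):print(z,(proj(T,[s[0],s[1],z])-[240,90])*4.8)
"
```

```text
0.19 [124.03139315 120.32257867]
0.2 [123.3869283  116.75914104]
0.21 [122.73812769 113.17172976]
0.22 [122.08494744 109.5601021 ]
0.23 [121.42734304 105.92401202]
0.25 [120.09868078  98.57744367]
0.08 [196.68617836 339.73456761]
0.11 [192.32730613 323.67164939]
0.155 [185.31041873 297.81365623]
0.2 [177.6488891  269.58008632]
0.25 [168.26615716 235.00369872]
```

View pics/t2.png

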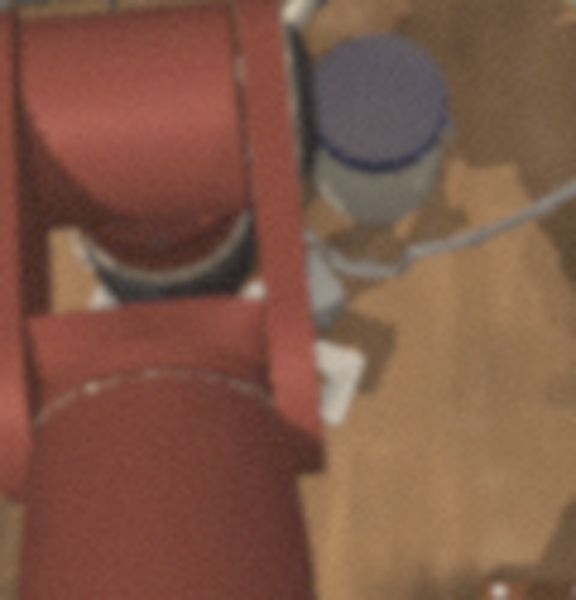

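The arm hides the gripper from the top camera at (160,250). In the side view both fingertips stand about 12 mm above the TCP. The gap straddles the nut and tube, so a short descent is safe and will settle the question.

Call:
move_arm:
  rows:
    - [0,-0.17,0,0,0,0,0.1]
    - [0,0,0,0,0,0,0.1]
    - [0,0,0.5,0,0,0,0.1]
    - [0,0,0.5,0,0,0,0.1]
    - [0,0,0.5,0,0,0,0.1]
    - [0,0,0,0,0,0,0.1]
    - [0,0,0,0,0,0,0.1]

```text
time: 4.68
tool_pos: [0.6484, 0.1425, 0.0849]
tool_rot: [-0.001, 0.481, 0.877, -0.001]
contact_force: [-0.1, 0.3, -0.6]
gripper_width: 0.552
grasp_force: 0.0
```

```bash
cat >> h.py <<'E'
def tips(lo=300,hi=380,bot=215,show=True):
    f=manip.grab_frame('side');S=load('side');d=cv2.absdiff(f['img'],S['img']).max(2)>25
    print([(c,int(np.nonzero(d[:bot,c])[0].max())) for c in range(lo,hi) if d[:bot,c].sum()>5])
    return f
E
python3 -c "
from h import *
go(.6494,.1425,.096,32.5)
f=tips(322,350);s=manip.state();print(s['gripper_width'],s['contact_force'])
for z in (.06,.07,.08,.09,.1,.11):print(z,[proj(f,s['tool_pos']*[1,1,0]+[k*.843,k*.537,z]).round(1) for k in(-.028,.028)])
cv2.imwrite('pics/s3.png',cv2.resize(f['img'][140:225,290:390],None,fx=6,fy=6,interpolation=2))"
```

```text
t 4.68 pos [0.6484 0.1425 0.0849] yaw 32.5 tilt 0.10 | turn az -0.0 | shift after turn (cm) -0.05 0.09 -1.11 | before turn -0.05 0.08
[(322, 160), (323, 160), (324, 160), (325, 161), (326, 176), (327, 176), (328, 176), (329, 175), (330, 176), (331, 176), (332, 176), (333, 174), (334, 174), (335, 160), (336, 159), (337, 170), (338, 186), (339, 186), (340, 171), (341, 171), (342, 171), (343, 188), (344, 188), (345, 188), (346, 188), (347, 188), (348, 188), (349, 188)]
0.5521214235644902 [ 1.00448521 -0.35411955  0.79605757]
0.06 [array([330.2, 192.2]), array([341.2, 185.5])]
0.07 [array([330.3, 188.3]), array([341.3, 181.8])]
0.08 [array([330.3, 184.4]), array([341.3, 178. ])]
0.09 [array([330.4, 180.4]), array([341.4, 174.2])]
0.1 [array([330.4, 176.4]), array([341.5, 170.4])]
0.11 [array([330.5, 172.4]), array([341.6, 166.5])]
```

View pics/s3.png

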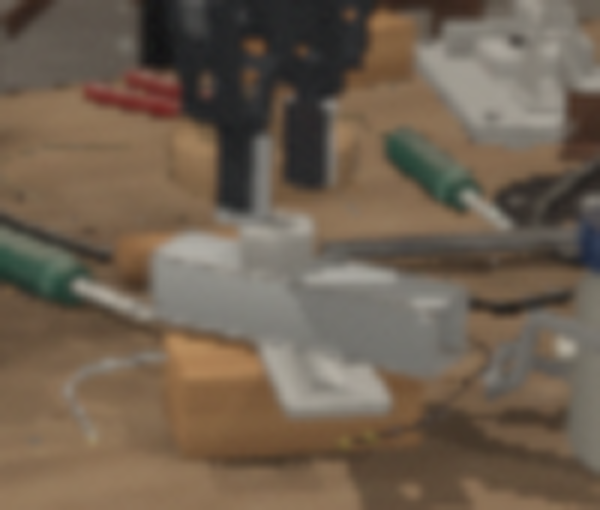

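The tips stand at z ≈ 0.10, with the left tip at (240,213) in the crop, just above the nut top. That is about 15 mm above the TCP, so I'll go by what I see and descend until the tips are near 0.085.

Call:
move_arm:
  rows:
    - [0,0.06,0.5,0,0,0,0.1]
    - [0,0,0.5,0,0,0,0.1]
    - [0,0,0.5,0,0,0,-0.05]
    - [0,0,0,0,0,0,-0.05]
    - [0,0,0,0,0,0,-0.05]
    - [0,0,0,0,0,0,-0.05]

```text
time: 5.23
tool_pos: [0.6495, 0.1429, 0.0709]
tool_rot: [-0.0, 0.481, 0.877, -0.0]
contact_force: [0.1, 0.0, 0.1]
gripper_width: 0.472
grasp_force: 0.0
```

```bash
python3 -c "
from h import *
go(.6494,.1425,.096,32.5)
f=tips(322,350,200);s=manip.state();print(s['gripper_width'],s['contact_force'])
for z in (.07,.08,.09,.1):print(z,[proj(f,s['tool_pos']*[1,1,0]+[k*.843,k*.537,z]).round(1) for k in(-.028,.028)])"
```

```text
t 5.23 pos [0.6495 0.1429 0.0709] yaw 32.5 tilt 0.01 | turn az -0.0 | shift after turn (cm) -0.02 -0.03 -2.51 | before turn -0.02 -0.03
[(322, 165), (323, 166), (324, 166), (325, 166), (326, 167), (327, 180), (328, 180), (329, 181), (330, 181), (331, 181), (332, 181), (333, 180), (334, 179), (335, 173), (336, 187), (337, 186), (338, 186), (339, 186), (340, 187), (341, 187), (342, 187), (343, 188), (344, 188), (345, 188), (346, 188), (347, 188), (348, 188), (349, 188)]
0.4745936496619934 [-0.25795701 -0.1746393  -0.46287604]
0.07 [array([330.5, 188.2]), array([341.5, 181.7])]
0.08 [array([330.6, 184.3]), array([341.6, 177.9])]
0.09 [array([330.6, 180.3]), array([341.7, 174.1])]
0.1 [array([330.7, 176.3]), array([341.8, 170.3])]
```

Call:
move_arm:
  rows:
    - [0,-0.03,0.3,0,0,0,-0.05]
    - [0,0,0,0,0,0,-0.05]
    - [0,0,0,0,0,0,-1]
    - [0,0,0,0,0,0,-1]
    - [0,0,0,0,0,0,-1]
    - [0,0,0,0,0,0,-1]
    - [0,0,0,0,0,0,-1]

```text
time: 5.87
tool_pos: [0.6495, 0.1427, 0.0682]
tool_rot: [0.0, 0.481, 0.877, 0.0]
contact_force: [-0.5, -1.0, 1.1]
gripper_width: 0.326
grasp_force: 59.3
```

```bash
python3 -c "
from h import *
f=tips(322,350,200);s=manip.state();print(s['tool_pos'],s['gripper_width'],s['contact_force'],s['grasp_force'])
for z in (.07,.08,.09):print(z,[proj(f,s['tool_pos']*[1,1,0]+[k*.843,k*.537,z]).round(1) for k in(-.02,.02)])
cv2.imwrite('pics/s4.png',cv2.resize(f['img'][140:225,290:390],None,fx=6,fy=6,interpolation=2))"
```

```text
[(322, 165), (323, 166), (324, 167), (325, 167), (326, 167), (327, 167), (328, 181), (329, 181), (330, 181), (331, 181), (332, 182), (333, 185), (334, 181), (335, 179), (336, 187), (337, 186), (338, 186), (339, 186), (340, 187), (341, 187), (342, 187), (343, 188), (344, 188), (345, 188), (346, 188), (347, 188), (348, 188), (349, 188)]
[0.64945417 0.14270202 0.0682059 ] 0.3271522853408814 [0.22684016 0.19950647 1.1255907 ] 59.3524678889662
0.07 [array([332.1, 187.3]), array([339.9, 182.6])]
0.08 [array([332.2, 183.4]), array([340. , 178.8])]
0.09 [array([332.2, 179.4]), array([340.1, 175. ])]
```

View pics/s4.png

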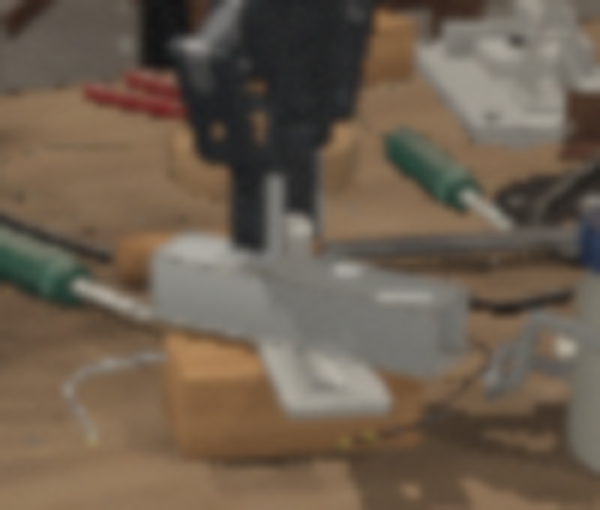

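The fingers hold the nut at width 0.33 and 59 N. Their tips end at the tube's top edge, at (260,250) in the crop, so tip ≈ TCP + 9 mm at this opening. Lifting.

Call:
move_arm:
  rows:
    - [0,0,-0.3,0,0,0,-1]
    - [0,0,-0.5,0,0,0,-1]
    - [0,0,-1,0,0,0,-1]
    - [0,0,-1.5,0,0,0,-1]
    - [0,0,-1.5,0,0,0,-1]
    - [0,0,-1.5,0,0,0,-1]
    - [0,0,-1.5,0,0,0,-1]
    - [0,0,-1,0,0,0,-1]
    - [0,0,-1,0,0,0,-1]
    - [0,0,0,0,0,0,-1]

```text
time: 6.75
tool_pos: [0.6508, 0.1429, 0.1696]
tool_rot: [0.002, 0.481, 0.877, 0.001]
contact_force: [0.9, -0.4, 0.2]
gripper_width: 0.328
grasp_force: 59.2
```

```bash
python3 -c "
from h import *
go(.437,-.1838,.10,32.5)
f=manip.grab_frame('side');S=load('side')
d=cv2.absdiff(f['img'],S['img']).max(2)
print('pile change below nut',(d[183:215,312:372]>30).sum(), 'bar/tube end',(d[185:206,345:370]>30).sum())"
```

```text
t 6.75 pos [0.6508 0.1429 0.1696] yaw 32.5 tilt 0.28 | turn az -0.0 | shift after turn (cm) -16.07 -35.58 6.96 | before turn -16.07 -35.61
pile change below nut 41 bar/tube end 0
```

Nut lifted and the pile unmoved. Moving to the dish.

Call:
move_arm:
  rows:
    - [-0.6,-1.3,0,0,0,0,-1]
    - [-1.2,-2.6,0,0,0,0,-1]
    - [-1.2,-2.6,0,0,0,0,-1]
    - [-1.2,-2.6,0,0,0,0,-1]
    - [-1.2,-2.6,0,0,0,0,-1]
    - [-1.2,-2.6,0,0,0,0,-1]
    - [-1.2,-2.6,0,0,0,0,-1]
    - [-1.2,-2.6,0,0,0,0,-1]
    - [-1.2,-2.6,0.7,0,0,0,-1]
    - [-1.2,-2.6,1.0,0,0,0,-1]
    - [-1.2,-2.6,1.0,0,0,0,-1]
    - [-1.2,-2.6,1.0,0,0,0,-1]
    - [-1.2,-2.6,1.0,0,0,0,-1]
    - [-0.8,-1.9,1.0,0,0,0,-1]
    - [-0.3,-1.2,1.0,0,0,0,-1]
    - [0,0,0,0,0,0,-1]
    - [0,0,0,0,0,0,-1]

```text
time: 8.22
tool_pos: [0.4343, -0.1839, 0.0976]
tool_rot: [-0.001, 0.482, 0.876, 0.0]
contact_force: [-0.4, 0.0, -0.9]
gripper_width: 0.33
grasp_force: 59.3
```

```bash
python3 -c "
from h import *
go(.437,-.1838,-.001,32.5)"
```

```text
t 8.22 pos [ 0.4343 -0.1839  0.0976] yaw 32.4 tilt 0.17 | turn az -0.1 | shift after turn (cm) -0.14 0.23 9.86 | before turn -0.17 0.24
```

Call:
move_arm:
  rows:
    - [-0.15,0.2,1.5,0,0,0,-1]
    - [0,0,1.5,0,0,0,-1]
    - [0,0,1.5,0,0,0,-1]
    - [0,0,1.5,0,0,0,-1]
    - [0,0,1.5,0,0,0,-1]
    - [0,0,1,0,0,0,-1]
    - [0,0,0.5,0,0,0,-1]
    - [0,0,0.3,0,0,0,-1]
    - [0,0,0,0,0,0,-1]
    - [0,0,0,0,0,0,-1]

```text
time: 9.05
tool_pos: [0.4386, -0.1846, 0.0067]
tool_rot: [0.001, 0.481, 0.877, -0.0]
contact_force: [0.3, 0.2, -0.4]
gripper_width: 0.33
grasp_force: 59.4
```

```bash
python3 -c "
from h import *
go(.437,-.1838,-.001,32.5)
f=manip.grab_frame('side');cv2.imwrite('pics/s5.png',cv2.resize(f['img'][240:340,260:380],None,fx=5,fy=5,interpolation=2))"
```

```text
t 9.05 pos [ 0.4386 -0.1846  0.0067] yaw 32.5 tilt 0.07 | turn az -0.0 | shift after turn (cm) 0.15 -0.09 0.77 | before turn 0.16 -0.09
```

View pics/s5.png

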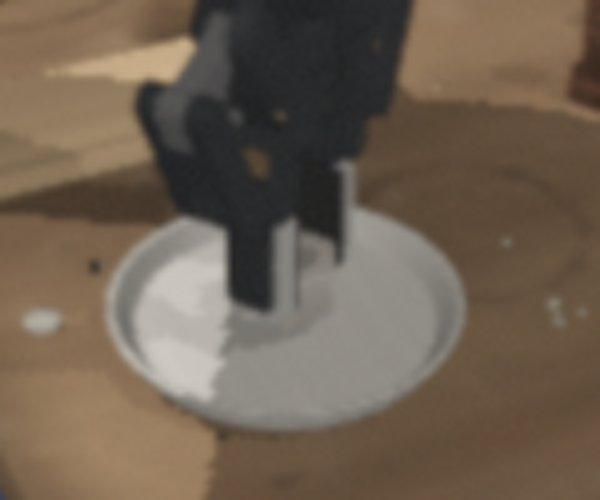

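The nut is held just above the middle of the dish, with the fingertips at (260,310) in the crop. Lowering the last few mm.

Call:
move_arm:
  rows:
    - [0,0,0.2,0,0,0,-1]
    - [0,0,0.2,0,0,0,-1]
    - [0,0,0.2,0,0,0,-1]
    - [0,0,0,0,0,0,-1]
    - [0,0,0,0,0,0,-1]

```text
time: 9.52
tool_pos: [0.4377, -0.1844, -0.0002]
tool_rot: [-0.0, 0.481, 0.877, 0.0]
contact_force: [0.8, -0.2, -1.4]
gripper_width: 0.33
grasp_force: 59.4
```

Call:
move_arm:
  rows:
    - [0,0,0.1,0,0,0,-1]
    - [0,0,0,0,0,0,-1]
    - [0,0,0,0,0,0,0]
    - [0,0,0,0,0,0,0]
    - [0,0,0,0,0,0,0]
    - [0,0,-0.5,0,0,0,0]
    - [0,0,-1,0,0,0,0]
    - [0,0,-1.5,0,0,0,0]
    - [0,0,-2,0,0,0,0.5]
    - [0,0,-2.5,0,0,0,1]
    - [0,0,-2.5,0,0,0,1]
    - [0,0,-2.5,0,0,0,1]
    - [0,0,-2.5,0,0,0,1]
    - [0,0,-1,0,0,0,1]
    - [0,0,0,0,0,0,1]

```text
time: 10.77
tool_pos: [0.4398, -0.1856, 0.1632]
tool_rot: [0.004, 0.481, 0.877, -0.0]
contact_force: [0.1, -0.9, -0.6]
gripper_width: 0.998
grasp_force: 0.0
```

```bash
python3 -c "
from h import *
go(.6566,.1288,.18,32.5)
f=manip.grab_frame('side');d=cv2.absdiff(f['img'],load('side')['img']).max(2)[288:325,290:345]>18
n,_,st,c=cv2.connectedComponentsWithStats(d.astype(np.uint8))
for i in range(1,n):
  if st[i,4]>15:print(st[i],c[i]+[290,288],ray(f,*(c[i]+[290,288]),.012))"
```

```text
t 10.77 pos [ 0.4398 -0.1856  0.1632] yaw 32.5 tilt 0.43 | turn az -0.0 | shift after turn (cm) 14.87 35.18 -1.68 | before turn 14.87 35.18
[ 39   0  16  22 114] [338.         296.71052632] [ 0.47096426 -0.19155076  0.012     ]
[ 13   2  22  19 187] [312.96256684 298.47058824] [ 0.43231253 -0.17792392  0.012     ]
```

The nut lies in the dish, about 5 mm off centre. Next is the tube.

Call:
move_arm:
  rows:
    - [0.5,1.2,-0.1,0,0,0,1]
    - [1.1,2.6,-0.2,0,0,0,1]
    - [1.1,2.6,-0.2,0,0,0,1]
    - [1.1,2.6,-0.2,0,0,0,1]
    - [1.1,2.6,-0.2,0,0,0,1]
    - [1.1,2.6,-0.2,0,0,0,1]
    - [1.1,2.6,-0.2,0,0,0,1]
    - [1.1,2.6,-0.2,0,0,0,1]
    - [1.1,2.6,-0.2,0,0,0,1]
    - [1.1,2.6,0,0,0,0,1]
    - [1.1,2.6,0,0,0,0,1]
    - [1.1,2.6,0,0,0,0,1]
    - [1.1,2.6,0,0,0,0,1]
    - [1.17,2.78,0,0,0,0,1]
    - [0,0,0,0,0,0,1]
    - [0,0,0,0,0,0,1]

```text
time: 12.15
tool_pos: [0.6538, 0.1308, 0.1728]
tool_rot: [-0.002, 0.48, 0.877, -0.001]
contact_force: [-0.1, -0.4, -0.2]
gripper_width: 1.002
grasp_force: 0.0
```

```bash
python3 -c "
from h import *
go(.6565,.1288,.046,32.6)"
```

```text
t 12.15 pos [0.6538 0.1308 0.1728] yaw 32.6 tilt 0.28 | turn az -0.0 | shift after turn (cm) -0.31 0.12 12.68 | before turn -0.34 0.18
```

Call:
move_arm:
  rows:
    - [-0.2,0.1,1,0,0,0,1]
    - [0,0,2,0,0,0,1]
    - [0,0,2,0,0,0,1]
    - [0,0,2,0,0,0,1]
    - [0,0,1,0,0,0,0.5]
    - [0,0,0,0,0,0,0.3]
    - [0,0,0,0,0,0,0.3]
    - [0,0,0,0,0,0,0.3]

```text
time: 12.82
tool_pos: [0.6574, 0.1283, 0.0972]
tool_rot: [0.001, 0.481, 0.876, 0.0]
contact_force: [0.1, 0.1, 0.4]
gripper_width: 0.649
grasp_force: 0.0
```

```bash
python3 -c "
from h import *
go(.6565,.1288,.047,32.6)"
```

```text
t 12.82 pos [0.6574 0.1283 0.0972] yaw 32.4 tilt 0.10 | turn az -0.2 | shift after turn (cm) 0.09 -0.05 5.02 | before turn 0.10 -0.06
```

Call:
move_arm:
  rows:
    - [0.05,-0.05,1,0,0,0,0.3]
    - [0,0,1,0,0,0,0.3]
    - [0,0,1,0,0,0,0.3]
    - [0,0,1,0,0,0,0.1]
    - [0,0,0.6,0,0,0,0]
    - [0,0,0.3,0,0,0,0]
    - [0,0,0,0,0,0,0]
    - [0,0,0,0,0,0,0]

```text
time: 13.48
tool_pos: [0.6561, 0.1289, 0.0468]
tool_rot: [-0.0, 0.481, 0.877, -0.0]
contact_force: [-0.3, 0.4, 0.5]
gripper_width: 0.498
grasp_force: 0.0
```

```bash
python3 -c "
from h import *
go(.6565,.1288,.047,32.6)
f=tips(318,352,215);s=manip.state()
print(s['gripper_width'],s['contact_force'])
for z in (.045,.055,.065,.075):print(z,[proj(f,s['tool_pos']*[1,1,0]+[k*.843,k*.537,z]).round(1) for k in(-.028,.028)])"
```

```text
t 13.48 pos [0.6561 0.1289 0.0468] yaw 32.5 tilt 0.01 | turn az -0.1 | shift after turn (cm) -0.03 0.03 -0.02 | before turn -0.03 0.03
[(318, 84), (319, 84), (320, 85), (321, 86), (322, 86), (323, 159), (324, 165), (325, 171), (326, 176), (327, 177), (328, 177), (329, 178), (330, 183), (331, 188), (332, 191), (333, 191), (334, 191), (335, 191), (336, 192), (337, 192), (338, 191), (339, 186), (340, 187), (341, 184), (342, 199), (343, 200), (344, 201), (345, 201), (346, 201), (347, 201), (348, 201), (349, 201), (350, 203), (351, 203)]
0.4979187089392542 [ 0.16494218  0.54280649 -0.17213399]
0.045 [array([335.6, 199.3]), array([346.3, 192.3])]
0.055 [array([335.6, 195.5]), array([346.4, 188.6])]
0.065 [array([335.7, 191.6]), array([346.5, 184.8])]
0.075 [array([335.8, 187.6]), array([346.7, 181. ])]
```

Call:
move_arm:
  rows:
    - [0,0,0,0,0,0,-1]
    - [0,0,0,0,0,0,-1]
    - [0,0,0,0,0,0,-1]
    - [0,0,0,0,0,0,-1]
    - [0,0,0,0,0,0,-1]
    - [0,0,-0.2,0,0,0,-1]
    - [0,0,-0.3,0,0,0,-1]
    - [0,0,-0.5,0,0,0,-1]
    - [0,0,-1,0,0,0,-1]
    - [0,0,-1.5,0,0,0,-1]
    - [0,0,-1.5,0,0,0,-1]
    - [0,0,-1.5,0,0,0,-1]
    - [0,0,-1.5,0,0,0,-1]
    - [0,0,-1.5,0,0,0,-1]
    - [0,0,-0.5,0,0,0,-1]
    - [0,0,0,0,0,0,-1]
    - [0,0,0,0,0,0,-1]

```text
time: 14.95
tool_pos: [0.6561, 0.1289, 0.1473]
tool_rot: [0.0, 0.481, 0.877, 0.0]
contact_force: [-0.5, -0.6, -2.5]
gripper_width: 0.335
grasp_force: 61.0
```

```bash
python3 -c "
from h import *
go(.4315,.266,.12,94)
f=manip.grab_frame('side');d=cv2.absdiff(f['img'],load('side')['img']).max(2)
print('bar/block change',(d[203:216,316:360]>30).sum(),manip.state()['grasp_force'])"
```

```text
t 14.95 pos [0.6561 0.1289 0.1473] yaw 32.5 tilt 0.03 | turn az -61.5 | shift after turn (cm) 21.45 15.25 2.73 | before turn 23.63 -11.59
bar/block change 0 60.9676493704319
```

Call:
move_arm:
  rows:
    - [1.2,-0.6,0,0,0,0,-1]
    - [2.2,-1.1,0,0,0,0,-1]
    - [2.2,-1.1,0,0,0,0,-1]
    - [2.2,-1.1,0,0,0,0,-1]
    - [2.2,-1.1,0,0,0,0,-1]
    - [2.2,-1.1,0,0,0,0,-1]
    - [2.2,-1.1,0,0,0,0,-1]
    - [2.2,-1.1,0,0,0,0,-1]
    - [2.2,-1.1,0,0,0,0,-1]
    - [2.2,-1.1,0,0,0,-3.5,-1]
    - [1.43,-0.69,0,0,0,-6,-1]
    - [0,0,0,0,0,-6,-1]
    - [0,0,0,0,0,-6,-1]
    - [0,0,0,0,0,-6,-1]
    - [0,0,0,0,0,-6,-1]
    - [0,0,0,0,0,-6,-1]
    - [0,0,0,0,0,-6,-1]
    - [0,0,0,0,0,-6,-1]
    - [0,0,0,0,0,-6,-1]
    - [0,0,0,0,0,-4,-1]

```text
time: 16.67
tool_pos: [0.4398, 0.2568, 0.1454]
tool_rot: [-0.001, -0.037, 0.999, -0.0]
contact_force: [0.2, -0.1, -2.5]
gripper_width: 0.333
grasp_force: 60.9
```

```bash
python3 -c "
from h import *
go(.4315,.266,.04,94)"
```

```text
t 16.67 pos [0.4398 0.2568 0.1454] yaw 94.2 tilt 0.16 | turn az 0.2 | shift after turn (cm) 0.77 0.98 10.54 | before turn 0.73 0.99
```

Call:
move_arm:
  rows:
    - [0.4,0.5,0,0,0,0,-1]
    - [0.35,0.48,0.8,0,0,0,-1]
    - [0,0,1.2,0,0,0,-1]
    - [0,0,1.5,0,0,0,-1]
    - [0,0,1.5,0,0,0,-1]
    - [0,0,1.5,0,0,0,-1]
    - [0,0,1,0,0,0,-1]
    - [0,0,0.5,0,0,0,-1]
    - [0,0,0,0,0,0,-1]
    - [0,0,0,0,0,0,-1]
    - [0,0,0,0,0,0,-1]

```text
time: 17.58
tool_pos: [0.4333, 0.2668, 0.0679]
tool_rot: [0.001, -0.035, 0.999, 0.0]
contact_force: [0.9, 0.5, -2.0]
gripper_width: 0.333
grasp_force: 60.9
```

```bash
python3 -c "
from h import *
go(.4315,.266,.0235,94)
f=manip.grab_frame('side');cv2.imwrite('pics/s6.png',cv2.resize(f['img'][165:230,195:290],None,fx=8,fy=8,interpolation=2))"
```

```text
t 17.58 pos [0.4333 0.2668 0.0679] yaw 94.0 tilt 0.09 | turn az -0.0 | shift after turn (cm) 0.18 -0.06 4.44 | before turn 0.19 -0.07
```

View pics/s6.png

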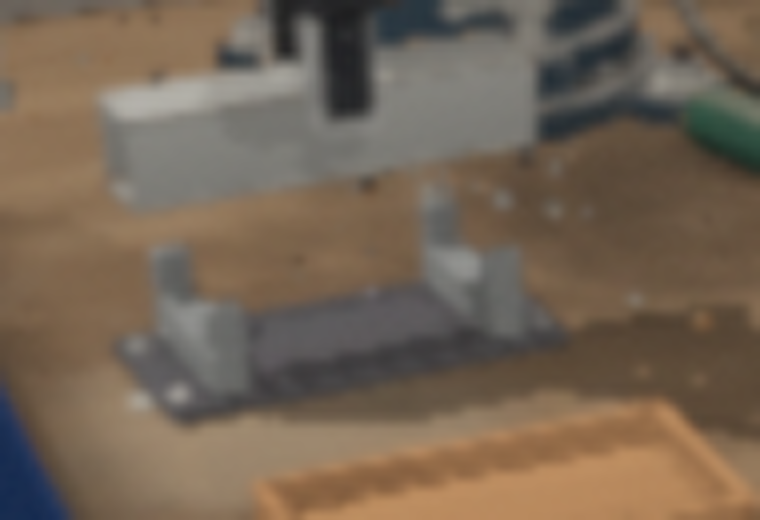

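The tube is level above the forks, with its near bottom corners at (140,210) and (527,150) in the crop and prong tops at (170,245), (225,305), (438,190), (502,250). I'll check where it sits numerically.

```bash
python3 -c "
from h import *
S=load('side');a=np.radians(4);u=np.array([np.cos(a),np.sin(a),0]);v=np.array([-np.sin(a),np.cos(a),0])
p=lambda X:((proj(S,X)-[195,165])*8+3.5).round(0)
c=np.array([.4333,.2668,.0649])
print('tube near bottom',p(c-.065*u-.015*v),p(c+.065*u-.015*v))
r=np.array([.4315,.266,.035])
for s in(-.045,.045):
  for w in(-.028,.028):print('prong',s,w,p(r+s*u+w*v))"
```

```text
tube near bottom [142. 212.] [545. 140.]
prong -0.045 -0.028 [225. 308.]
prong -0.045 0.028 [169. 250.]
prong 0.045 -0.028 [503. 253.]
prong 0.045 0.028 [438. 200.]
```

The prediction matches within a few crop pixels. Lowering.

Call:
move_arm:
  rows:
    - [0.18,-0.05,0,0,0,0,-1]
    - [0,0,1,0,0,0,-1]
    - [0,0,1,0,0,0,-1]
    - [0,0,1,0,0,0,-1]
    - [0,0,0.6,0,0,0,-1]
    - [0,0,0.3,0,0,0,-1]
    - [0,0,0,0,0,0,-1]
    - [0,0,0,0,0,0,-1]

```text
time: 18.3
tool_pos: [0.4307, 0.2658, 0.0277]
tool_rot: [-0.0, -0.035, 0.999, -0.0]
contact_force: [-0.2, -0.3, -1.4]
gripper_width: 0.332
grasp_force: 60.9
```

```bash
python3 -c "
from h import *
go(.4315,.266,.0235,94)"
```

```text
t 18.30 pos [0.4307 0.2658 0.0277] yaw 94.0 tilt 0.03 | turn az -0.0 | shift after turn (cm) -0.08 0.02 0.42 | before turn -0.08 0.02
```

Call:
move_arm:
  rows:
    - [0,0,0.15,0,0,0,-1]
    - [0,0,0.15,0,0,0,-1]
    - [0,0,0.1,0,0,0,-1]
    - [0,0,0,0,0,0,-1]
    - [0,0,0,0,0,0,-1]

```text
time: 18.72
tool_pos: [0.431, 0.2659, 0.0242]
tool_rot: [0.0, -0.035, 0.999, 0.0]
contact_force: [-0.2, -0.1, -2.4]
gripper_width: 0.332
grasp_force: 60.9
```

Call:
move_arm:
  rows:
    - [0,0,0.08,0,0,0,-1]
    - [0,0,0,0,0,0,-1]
    - [0,0,0,0,0,0,0]
    - [0,0,0,0,0,0,0]
    - [0,0,0,0,0,0,0]
    - [0,0,-0.5,0,0,0,0]
    - [0,0,-1,0,0,0,0]
    - [0,0,-1.5,0,0,0,0]
    - [0,0,-2,0,0,0,0]
    - [0,0,-2,0,0,0,0]
    - [0,0,-2.5,0,0,0,0]
    - [0,0,-2.5,0,0,0,0.3]
    - [0,0,-2,0,0,0,0.3]
    - [0,0,0,0,0,0,0.3]
    - [0,0,0,0,0,0,0.3]

```text
time: 19.97
tool_pos: [0.4319, 0.2664, 0.1656]
tool_rot: [0.002, -0.035, 0.999, 0.001]
contact_force: [0.4, -0.1, -0.1]
gripper_width: 0.651
grasp_force: 0.0
```

```bash
python3 -c "
from h import *
s=manip.state();print(s['time'],s['tool_pos'])
a=manip.grab_frame('top')['img'];b=manip.grab_frame('side')['img']
A=cv2.resize(a[135:200,240:340],None,fx=6,fy=6,interpolation=2);B=cv2.resize(b[175:230,200:375],None,fx=4.5,fy=3.6,interpolation=2)
B=cv2.resize(b[170:220,300:375],None,fx=6,fy=6,interpolation=2);C=cv2.resize(b[165:225,200:290],None,fx=3,fy=3,interpolation=2)
o=np.zeros((590,760,3),np.uint8);A=A[:290,:];
o=np.zeros((600,780,3),np.uint8);o[:300,:450]=B;o[:180,460:730]=C
D=cv2.resize(a[143:188,250:330],None,fx=6,fy=6,interpolation=2);o[310:580,:480]=D
cv2.imwrite('pics/m1.png',o)
np.save('t3.npy',a);np.save('s3.npy',b)
hsv=cv2.cvtColor(a,cv2.COLOR_BGR2HSV)[135:200,240:340]
m=((hsv[...,1]<75)&(hsv[...,2]>120)).astype(np.uint8)
n,l,st,c=cv2.connectedComponentsWithStats(m,connectivity=4)
for i in range(1,n):
  if st[i,4]>300:
    k,_=cv2.findContours((l==i).astype(np.uint8),0,2);k=max(k,key=cv2.contourArea).reshape(-1,2)+[240,135]
    T=load('top');p=np.array([ray(T,*q,.044)[:2] for q in k],np.float32);print(st[i],cv2.minAreaRect(p))
"
```

```text
19.9667 [0.43194476 0.26635669 0.16557706]
[ 16  11  60  32 823] ((0.6641871929168701, 0.13298161327838898), (0.15330755710601807, 0.053305719047784805), 71.36248016357422)
```

View pics/m1.png

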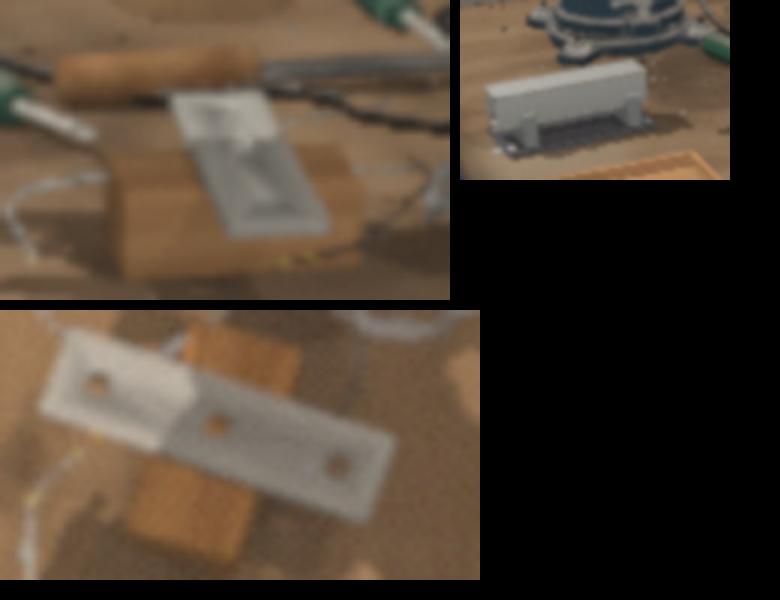

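The tube lies in both forks. The bar's holes are at (97,382), (217,425), (338,466) and its corners at (70,330), (38,410), (365,522), (397,437). Visible block corners are (302,347), (187,325), (240,565), (128,522).

```bash
python3 -c "
from h import *
T=load('top');c=lambda x,y:(250+(x+.5)/6-.5,143+(y-310+.5)/6-.5)
r=lambda q,z:ray(T,*c(*q),z)[:2]
H=[r(q,.044) for q in[(97,382),(217,425),(338,466)]];print('holes',np.round(H,4));d=H[0]-H[2];print(np.degrees(np.arctan2(d[1],d[0])))
K=np.array([r(q,.044) for q in[(70,330),(38,410),(365,522),(397,437)]],np.float32);print(K,K.mean(0),cv2.minAreaRect(K))
B=np.array([r(q,.038) for q in[(302,347),(187,325),(128,522),(240,565)]],np.float32);print(B,B.mean(0),cv2.minAreaRect(B))
go(.6574,.1343,.16,161.5)"
```

```text
holes [[0.6771 0.1862]
 [0.6581 0.1339]
 [0.6401 0.0814]]
70.5175819284413
[[0.7005438  0.19844525]
 [0.6644124  0.21134828]
 [0.61526823 0.06959229]
 [0.6531206  0.05592566]] [0.6583362  0.13382787] ((0.6587664484977722, 0.1336369663476944), (0.15054693818092346, 0.040240682661533356), 70.87953186035156)
[[0.6952826  0.09760989]
 [0.7050286  0.14808248]
 [0.61624444 0.17199844]
 [0.59743446 0.12340336]] [0.6534976  0.13527355] ((0.6529585123062134, 0.1355436146259308), (0.05178453400731087, 0.10119070112705231), 75.23236846923828)
t 20.07 pos [0.4303 0.2656 0.1624] yaw 94.0 tilt 0.07 | turn az -67.5 | shift after turn (cm) 5.24 -25.70 0.24 | before turn -21.75 -14.67
```

Call:
move_arm:
  rows:
    - [-1,-0.7,0,0,0,-3.8,0.3]
    - [-2.1,-1.4,0,0,0,0,0.3]
    - [-2.1,-1.4,0,0,0,0,0.3]
    - [-2.1,-1.4,0,0,0,0,0.3]
    - [-2.1,-1.4,0,0,0,0,0.3]
    - [-2.1,-1.4,0,0,0,0,0.3]
    - [-2.1,-1.4,0,0,0,0,0.3]
    - [-2.1,-1.4,0,0,0,0,0.3]
    - [-2.1,-1.4,0,0,0,0,0.3]
    - [-2.1,-1.4,0,0,0,0,0.2]
    - [0,0,0,0,0,-7,0.2]
    - [0,0,0,0,0,-7,0.2]
    - [0,0,0,0,0,-7,0.2]
    - [0,0,0,0,0,-7,0.2]
    - [0,0,0,0,0,-7,0.2]
    - [0,0,0,0,0,-7,0.2]
    - [0,0,0,0,0,-7,0.2]
    - [0,0,0,0,0,-7,0.2]
    - [0,0,0,0,0,-7,0.2]
    - [0,0,0,0,0,0,0.2]

```text
time: 21.73
tool_pos: [0.6444, 0.1601, 0.1607]
tool_rot: [-0.002, -0.58, 0.815, 0.001]
contact_force: [0.0, 0.9, -0.1]
gripper_width: 0.604
grasp_force: 0.0
```

```bash
python3 -c "
from h import *
go(.6585,.1337,.05,160.8)"
```

```text
t 21.73 pos [0.6444 0.1601 0.1607] yaw 160.9 tilt 0.22 | turn az 0.1 | shift after turn (cm) 2.03 -2.20 11.07 | before turn 2.01 -2.23
```

Call:
move_arm:
  rows:
    - [1,-1.1,0,0,0,0,0.2]
    - [1,-1.1,1,0,0,0,0.2]
    - [0,0,1.5,0,0,0,0.2]
    - [0,0,2,0,0,0,0.2]
    - [0,0,2,0,0,0,0.15]
    - [0,0,1.5,0,0,0,0.15]
    - [0,0,1.5,0,0,0,0.15]
    - [0,0,0.5,0,0,0,0.15]
    - [0,0,0,0,0,0,0.15]
    - [0,0,0,0,0,0,0.15]
    - [0,0,0,0,0,0,0.15]

```text
time: 22.65
tool_pos: [0.6609, 0.1343, 0.0647]
tool_rot: [0.001, -0.579, 0.815, -0.001]
contact_force: [0.4, -0.1, 0.6]
gripper_width: 0.578
grasp_force: 0.0
```

```bash
python3 -c "
from h import *
go(.6585,.1337,.03,160.8)
s=manip.state();f=manip.grab_frame('side');b=np.load('s3.npy')
d=cv2.absdiff(f['img'],b).max(2)>25
print([(c,int(np.nonzero(d[:210,c])[0].max())) for c in range(318,356) if d[:210,c].sum()>5])
for z in (.05,.06,.07,.08,.09):print(z,[proj(f,s['tool_pos']*[1,1,0]+[k*-.944,k*.329,z]).round(1) for k in(-.032,.032)])"
```

```text
t 22.65 pos [0.6609 0.1343 0.0647] yaw 160.8 tilt 0.14 | turn az -0.0 | shift after turn (cm) 0.13 0.20 3.47 | before turn 0.14 0.21
[(318, 209), (319, 209), (320, 209), (321, 202), (322, 202), (323, 202), (324, 202), (325, 202), (326, 202), (327, 202), (328, 202), (329, 202), (330, 201), (331, 201), (332, 201), (333, 201), (334, 201), (335, 203), (336, 206), (337, 207), (338, 207), (339, 207), (340, 207), (341, 207), (342, 207), (343, 206), (344, 206), (345, 206), (346, 206), (347, 206), (348, 206), (349, 206), (350, 206), (351, 206), (352, 206), (353, 206), (354, 206), (355, 197)]
0.05 [array([354.3, 192.3]), array([328.8, 193.4])]
0.06 [array([354.5, 188.5]), array([328.9, 189.6])]
0.07 [array([354.6, 184.7]), array([328.9, 185.8])]
0.08 [array([354.8, 180.9]), array([328.9, 181.9])]
0.09 [array([354.9, 177. ]), array([329., 178.])]
```

Call:
move_arm:
  rows:
    - [0.1,0.15,0,0,0,0,0.12]
    - [0,0,1,0,0,0,0.12]
    - [0,0,1,0,0,0,0.12]
    - [0,0,0.7,0,0,0,0.12]
    - [0,0,0,0,0,0,0.12]
    - [0,0,0,0,0,0,0.12]
    - [0,0,0,0,0,0,0.12]

```text
time: 23.28
tool_pos: [0.658, 0.1337, 0.0359]
tool_rot: [-0.0, -0.579, 0.815, 0.0]
contact_force: [0.2, -0.5, -0.6]
gripper_width: 0.561
grasp_force: 0.0
```

```bash
python3 -c "
from h import *
go(.6585,.1337,.03,160.8)"
```

```text
t 23.28 pos [0.658  0.1337 0.0359] yaw 160.8 tilt 0.02 | turn az -0.0 | shift after turn (cm) -0.02 -0.05 0.59 | before turn -0.02 -0.05
```

Call:
move_arm:
  rows:
    - [0,-0.05,0.3,0,0,0,0.12]
    - [0,0,0.3,0,0,0,0.12]
    - [0,0,0.2,0,0,0,0.05]
    - [0,0,0,0,0,0,0.05]
    - [0,0,0,0,0,0,0.05]

```text
time: 23.7
tool_pos: [0.6583, 0.1335, 0.028]
tool_rot: [-0.0, -0.579, 0.815, 0.0]
contact_force: [0.3, -1.0, 0.0]
gripper_width: 0.522
grasp_force: 0.0
```

Call:
move_arm:
  rows:
    - [0,0,0.1,0,0,0,0.05]
    - [0,0,0.1,0,0,0,0.05]
    - [0,0,0,0,0,0,0.05]

```text
time: 23.95
tool_pos: [0.6584, 0.1335, 0.026]
tool_rot: [-0.0, -0.579, 0.815, 0.0]
contact_force: [-0.8, -0.6, -0.9]
gripper_width: 0.524
grasp_force: 0.0
```

Call:
move_arm:
  rows:
    - [0,0,0.1,0,0,0,0.05]
    - [0,0,0,0,0,0,0.05]

```text
time: 24.12
tool_pos: [0.6584, 0.1335, 0.025]
tool_rot: [-0.0, -0.579, 0.815, 0.0]
contact_force: [0.2, 0.3, 0.0]
gripper_width: 0.522
grasp_force: 0.0
```

Call:
move_arm:
  rows:
    - [0,0,0.1,0,0,0,0.05]
    - [0,0,0,0,0,0,0.05]

```text
time: 24.28
tool_pos: [0.6587, 0.1335, 0.0246]
tool_rot: [0.0, -0.579, 0.815, -0.0]
contact_force: [0.3, -0.0, 2.0]
gripper_width: 0.525
grasp_force: 0.9
```

Call:
move_arm:
  rows:
    - [0,0,0.1,0,0,0,0.05]
    - [0,0,0,0,0,0,0.05]

```text
time: 24.45
tool_pos: [0.6588, 0.1335, 0.0246]
tool_rot: [-0.0, -0.579, 0.815, -0.0]
contact_force: [-2.7, -0.6, 7.2]
gripper_width: 0.524
grasp_force: 3.3
```

Call:
move_arm:
  rows:
    - [0,0,-0.4,0,0,0,0.05]
    - [0,0,0,0,0,0,0.25]
    - [0,0,0,0,0,0,0.25]
    - [0,0,0.2,0,0,0,0.25]
    - [0,0,0.2,0,0,0,0.25]
    - [0,0,0,0,0,0,0.25]
    - [0,0,0,0,0,0,0.25]

```text
time: 25.03
tool_pos: [0.6586, 0.1335, 0.0231]
tool_rot: [0.0, -0.579, 0.815, -0.0]
contact_force: [0.1, -0.1, 0.9]
gripper_width: 0.625
grasp_force: 0.8
```

Call:
move_arm:
  rows:
    - [0,0,0.1,0,0,0,0.25]
    - [0,0,0,0,0,0,0.25]

```text
time: 25.2
tool_pos: [0.6586, 0.1335, 0.0231]
tool_rot: [-0.0, -0.579, 0.815, 0.0]
contact_force: [-3.2, 0.3, 5.9]
gripper_width: 0.622
grasp_force: 3.1
```

Call:
move_arm:
  rows:
    - [0,0,0.1,0,0,0,0.25]
    - [0,0,0,0,0,0,0.25]

```text
time: 25.37
tool_pos: [0.6587, 0.1335, 0.0231]
tool_rot: [-0.0, -0.579, 0.815, 0.0]
contact_force: [-4.5, -0.3, 9.9]
gripper_width: 0.624
grasp_force: 5.3
```

```bash
python3 -c "
from h import *
go(.6585,.1337,.03,160.8);s=manip.state();print(s['contact_force'],s['ft_torque'])"
```

```text
t 25.37 pos [0.6587 0.1335 0.0231] yaw 160.8 tilt 0.04 | turn az -0.0 | shift after turn (cm) -0.01 0.02 -0.69 | before turn -0.01 0.02
[-4.5455226  -0.30613825  9.93986902] [-0.15566102  0.8510321  -0.01864997]
```

Both touches fit the block's top at 0.038, which puts the tip at TCP + 13.4 mm (w 0.52) and TCP + 14.9 mm (w 0.62). Raising to put the tips about 1.5 mm above the block, then gripping the bar.

Call:
move_arm:
  rows:
    - [0,0,-0.6,0,0,0,0.25]
    - [0,0,0,0,0,0,0.1]
    - [0,0,0,0,0,0,-1]
    - [0,0,0,0,0,0,-1]
    - [0,0,0,0,0,0,-1]
    - [0,0,0,0,0,0,-1]
    - [0,0,0,0,0,0,-1]

```text
time: 25.95
tool_pos: [0.6591, 0.1336, 0.0279]
tool_rot: [0.0, -0.579, 0.815, -0.0]
contact_force: [-0.8, -0.5, 5.4]
gripper_width: 0.437
grasp_force: 59.5
```

Call:
move_arm:
  rows:
    - [0,0,-0.1,0,0,0,-1]
    - [0,0,-0.2,0,0,0,-1]
    - [0,0,-0.2,0,0,0,-1]
    - [0,0,-0.5,0,0,0,-1]
    - [0,0,-0.8,0,0,0,-1]
    - [0,0,-1,0,0,0,-1]
    - [0,0,-1.5,0,0,0,-1]
    - [0,0,-1.5,0,0,0,-1]
    - [0,0,-1.5,0,0,0,-1]
    - [0,0,-1,0,0,0,-1]
    - [0,0,0,0,0,0,-1]
    - [0,0,0,0,0,0,-1]

```text
time: 26.95
tool_pos: [0.6593, 0.1336, 0.1119]
tool_rot: [0.001, -0.579, 0.815, -0.001]
contact_force: [0.2, 0.5, -3.6]
gripper_width: 0.433
grasp_force: 60.4
```

```bash
cat >> h.py <<'E'
def blob(img,lo,hi,roi,f,z,amin=100):
    x0,y0,x1,y1=roi;h=cv2.cvtColor(img,cv2.COLOR_BGR2HSV)[y0:y1,x0:x1]
    n,l,st,c=cv2.connectedComponentsWithStats(cv2.inRange(h,lo,hi),connectivity=4)
    for i in range(1,n):
        if st[i,4]>amin:
            k,_=cv2.findContours((l==i).astype(np.uint8),0,2);k=max(k,key=cv2.contourArea).reshape(-1,2)+[x0,y0]
            p=np.array([ray(f,*q,z)[:2] for q in k],np.float32);print(st[i],(c[i]+[x0,y0]).round(1),[np.round(v,4) for v in cv2.minAreaRect(p)])
E
python3 -c "
from h import *
go(.4388,-.0392,.10,90);s=manip.state();print(s['gripper_width'],s['ft_torque'])
f=manip.grab_frame('side');np.save('s4.npy',f['img'])
h=cv2.cvtColor(f['img'],cv2.COLOR_BGR2HSV);print(h[205,325],h[205,340],h[205,310],h[212,330])
for y in range(184,220,3):print(y,[tuple(int(v) for v in f['img'][y,x]) for x in range(324,352,6)])
d=cv2.absdiff(f['img'],np.load('s3.npy')).max(2)>25
print('block left/bottom change',d[190:222,312:334].sum(),d[208:222,312:362].sum())"
```

```text
t 26.95 pos [0.6593 0.1336 0.1119] yaw 160.8 tilt 0.15 | turn az 70.8 | shift after turn (cm) 22.05 -17.28 1.19 | before turn 23.58 15.14
0.4333559934702209 [ 0.00820904 -0.010033   -0.00453319]
[ 14 133 119] [ 15 130 129] [ 15 100 128] [ 14 131 127]
184 [(47, 72, 100), (54, 73, 96), (45, 62, 84), (45, 54, 63), (81, 90, 97)]
187 [(33, 40, 48), (50, 64, 78), (57, 71, 87), (64, 82, 100), (78, 103, 126)]
190 [(70, 93, 116), (77, 101, 126), (79, 103, 128), (81, 107, 133), (107, 122, 138)]
193 [(74, 97, 121), (77, 102, 127), (73, 100, 125), (89, 114, 139), (87, 118, 150)]
196 [(83, 124, 162), (92, 136, 177), (92, 135, 176), (90, 132, 174), (86, 128, 169)]
199 [(79, 118, 159), (78, 118, 159), (82, 123, 165), (79, 119, 162), (80, 121, 163)]
202 [(78, 116, 155), (74, 111, 148), (74, 111, 147), (71, 105, 141), (65, 99, 135)]
205 [(58, 88, 120), (61, 93, 127), (63, 95, 130), (62, 93, 127), (61, 92, 125)]
208 [(59, 88, 120), (64, 96, 130), (64, 99, 132), (65, 98, 132), (66, 101, 134)]
211 [(61, 92, 124), (66, 98, 132), (64, 97, 129), (62, 94, 127), (59, 90, 123)]
214 [(57, 86, 118), (56, 86, 118), (54, 82, 114), (55, 82, 112), (56, 86, 110)]
217 [(75, 100, 125), (64, 84, 105), (57, 75, 94), (75, 99, 123), (76, 100, 125)]
block left/bottom change 344 344
```

Call:
move_arm:
  rows:
    - [1,0.7,-1.5,0,0,0,-1]
    - [2.2,1.4,-1.5,0,0,0,-1]
    - [2.2,1.4,0,0,0,0,-1]
    - [2.2,1.4,0,0,0,0,-1]
    - [2.2,1.4,0,0,0,0,-1]
    - [2.2,1.4,0,0,0,0,-1]
    - [2.2,1.4,0,0,0,0,-1]
    - [2.2,1.4,0,0,0,0,-1]
    - [2.2,1.4,0,0,0,0,-1]
    - [2.2,1.4,0,0,0,7,-1]
    - [0,0,0,0,0,7,-1]
    - [0,0,0,0,0,7,-1]
    - [0,0,0,0,0,7,-1]
    - [0,0,0,0,0,7,-1]
    - [0,0,0,0,0,7,-1]
    - [0,0,0,0,0,7,-1]
    - [0,0,0,0,0,7,-1]
    - [0,0,0,0,0,7,-1]
    - [0,0,0,0,0,7,-1]
    - [0,0,0,0,0,0.8,-1]

```text
time: 28.67
tool_pos: [0.4635, -0.0189, 0.1388]
tool_rot: [-0.001, 0.002, 1.0, 0.0]
contact_force: [-0.5, -0.4, -2.6]
gripper_width: 0.438
grasp_force: 60.9
```

```bash
python3 -c "
from h import *
go(.4388,-.0392,.05,90)"
```

```text
t 28.67 pos [ 0.4635 -0.0189  0.1388] yaw 89.8 tilt 0.15 | turn az -0.2 | shift after turn (cm) 2.47 -2.03 8.88 | before turn 2.44 -2.04
```

Call:
move_arm:
  rows:
    - [0.8,-0.7,0,0,0,0,-1]
    - [0.8,-0.7,0.5,0,0,0,-1]
    - [0.85,-0.64,1,0,0,0,-1]
    - [0,0,2,0,0,0,-1]
    - [0,0,2,0,0,0,-1]
    - [0,0,2,0,0,0,-1]
    - [0,0,1.5,0,0,0,-1]
    - [0,0,0.8,0,0,0,-1]
    - [0,0,0,0,0,0,-1]
    - [0,0,0,0,0,0,-1]
    - [0,0,0,0,0,0,-1]

```text
time: 29.58
tool_pos: [0.4407, -0.0399, 0.0433]
tool_rot: [0.001, 0.0, 1.0, -0.0]
contact_force: [0.1, -1.0, -3.2]
gripper_width: 0.435
grasp_force: 60.9
```

```bash
python3 -c "
from h import *
go(.4388,-.0392,.002,90)"
```

```text
t 29.58 pos [ 0.4407 -0.0399  0.0433] yaw 90.0 tilt 0.11 | turn az -0.0 | shift after turn (cm) 0.19 0.07 4.13 | before turn 0.19 0.07
```

Call:
move_arm:
  rows:
    - [0.15,0.06,0,0,0,0,-1]
    - [0,0,1,0,0,0,-1]
    - [0,0,1,0,0,0,-1]
    - [0,0,1,0,0,0,-1]
    - [0,0,0.6,0,0,0,-1]
    - [0,0,0.2,0,0,0,-1]
    - [0,0,0,0,0,0,-1]
    - [0,0,0,0,0,0,-1]
    - [0,0,0,0,0,0,-1]

```text
time: 30.33
tool_pos: [0.4388, -0.039, 0.0045]
tool_rot: [0.0, 0.0, 1.0, -0.0]
contact_force: [-0.1, -0.2, -1.8]
gripper_width: 0.435
grasp_force: 60.9
```

Call:
move_arm:
  rows:
    - [0,0,0.1,0,0,0,-1]
    - [0,0,0.1,0,0,0,-1]
    - [0,0,0,0,0,0,-1]
    - [0,0,0,0,0,0,-1]

```text
time: 30.67
tool_pos: [0.4385, -0.0389, 0.0023]
tool_rot: [0.0, 0.0, 1.0, -0.0]
contact_force: [0.3, 0.2, -1.8]
gripper_width: 0.437
grasp_force: 60.9
```

Call:
move_arm:
  rows:
    - [0,0,0.1,0,0,0,-1]
    - [0,0,0,0,0,0,-1]
    - [0,0,0,0,0,0,-1]

```text
time: 30.92
tool_pos: [0.4384, -0.0388, 0.0011]
tool_rot: [-0.0, 0.0, 1.0, 0.0]
contact_force: [0.5, -0.4, -2.5]
gripper_width: 0.437
grasp_force: 60.9
```

Call:
move_arm:
  rows:
    - [0,0,0.1,0,0,0,-1]
    - [0,0,0,0,0,0,-1]
    - [0,0,0,0,0,0,-1]

```text
time: 31.17
tool_pos: [0.4384, -0.0389, 0.0001]
tool_rot: [-0.0, 0.0, 1.0, 0.0]
contact_force: [0.3, -0.6, -2.0]
gripper_width: 0.435
grasp_force: 60.9
```

Call:
move_arm:
  rows:
    - [0,0,0.1,0,0,0,-1]
    - [0,0,0,0,0,0,-1]
    - [0,0,0,0,0,0,-1]

```text
time: 31.42
tool_pos: [0.4386, -0.0389, -0.0001]
tool_rot: [-0.0, 0.0, 1.0, -0.0]
contact_force: [-4.5, 2.1, 6.0]
gripper_width: 0.44
grasp_force: 62.0
```

Call:
move_arm:
  rows:
    - [0,0,0,0,0,0,0.1]
    - [0,0,0,0,0,0,0.1]
    - [0,0,0,0,0,0,0.1]
    - [0,0,-0.3,0,0,0,0.1]
    - [0,0,-0.5,0,0,0,0.1]
    - [0,0,-1,0,0,0,0.1]
    - [0,0,-1.5,0,0,0,0.3]
    - [0,0,-2,0,0,0,0.5]
    - [0,0,-2.5,0,0,0,0.7]
    - [0,0,-2.5,0,0,0,1]
    - [0,0,-2.5,0,0,0,1]
    - [0,0,-2.5,0,0,0,1]
    - [0,0,0,0,0,0,1]
    - [0,0,0,0,0,0,1]

```text
time: 32.58
tool_pos: [0.4399, -0.0392, 0.1552]
tool_rot: [0.003, 0.0, 1.0, -0.001]
contact_force: [0.8, -0.3, -0.2]
gripper_width: 1.003
grasp_force: 0.0
```

```bash
python3 -c "
from h import *
g=manip.grab_frame('top');f=manip.grab_frame('side');np.save('t5.npy',g['img']);np.save('s5.npy',f['img'])
h=cv2.cvtColor(g['img'],cv2.COLOR_BGR2HSV)
print([[tuple(int(w) for w in h[v,u]) for u in range(268,304,5)] for v in (150,165,180)])
for S in(140,150,160):
  print(S);blob(g['img'],(5,S,90),(16,255,255),(255,135,315,200),g,.038,80)
print('side bar');blob(f['img'],(0,0,90),(180,45,255),(220,235,345,285),f,.016,60)"
```

```text
[[(14, 82, 161), (14, 100, 156), (14, 69, 148), (14, 150, 189), (15, 152, 181), (14, 158, 168), (15, 151, 172), (13, 100, 97)], [(15, 111, 161), (15, 120, 130), (14, 150, 204), (15, 153, 198), (14, 156, 178), (14, 152, 186), (14, 107, 100), (15, 111, 126)], [(14, 115, 137), (15, 149, 176), (15, 152, 203), (14, 152, 194), (14, 156, 193), (15, 110, 107), (14, 115, 149), (15, 119, 148)]]
140
[ 16  10  29  42 757] [285.1 165.4] [array([0.6508, 0.1354]), array([0.0528, 0.1054]), np.float64(73.1984)]
150
[ 17  11  27  39 608] [285.4 165. ] [array([0.652 , 0.1358]), array([0.0482, 0.0994]), np.float64(72.748)]
160
side bar
[ 25  10  79  28 965] [283.1 258.1] [array([ 0.438 , -0.0423]), array([0.0461, 0.1501]), np.float64(89.8535)]
[ 0 32  9 18 90] [222.7 278.2] [array([ 0.3126, -0.0527]), array([0.0604, 0.0129]), np.float64(89.9619)]
[ 74  44  45   6 175] [316.1 282.3] [array([ 0.4555, -0.1416]), array([0.0152, 0.0746]), np.float64(63.9071)]
```

The bar lies on the board. The block is at about (0.653, 0.135), with its length at -16.5°.

```bash
python3 -c "
from h import *
go(.653,.1353,.1,73.5)"
```

```text
t 32.68 pos [ 0.438  -0.0388  0.1519] yaw 90.0 tilt 0.03 | turn az 16.5 | shift after turn (cm) -15.67 22.79 5.19 | before turn -21.49 17.41
```

Call:
move_arm:
  rows:
    - [0,0,0,0,0,5.5,1]
    - [0,0,0,0,0,5.5,1]
    - [0,0,0,0,0,5.5,1]
    - [-1.2,1.8,0,0,0,0,1]
    - [-1.6,2.3,0,0,0,0,1]
    - [-1.6,2.3,0,0,0,0,1]
    - [-1.6,2.3,0,0,0,0,1]
    - [-1.6,2.3,0,0,0,0,1]
    - [-1.6,2.3,0,0,0,0,1]
    - [-1.6,2.3,0,0,0,0,1]
    - [-1.6,2.3,1,0,0,0,1]
    - [-1.6,2.3,1,0,0,0,1]
    - [-1.67,2.59,1.5,0,0,0,1]
    - [0,0,1.5,0,0,0,1]
    - [0,0,0,0,0,0,1]
    - [0,0,0,0,0,0,1]

```text
time: 34.02
tool_pos: [0.651, 0.1346, 0.099]
tool_rot: [-0.003, 0.144, 0.99, -0.001]
contact_force: [-0.8, -0.4, 0.7]
gripper_width: 1.001
grasp_force: 0.0
```

```bash
python3 -c "
from h import *
go(.653,.1353,.006,73.5)"
```

```text
t 34.02 pos [0.651  0.1346 0.099 ] yaw 73.5 tilt 0.37 | turn az -0.0 | shift after turn (cm) -0.17 0.13 9.30 | before turn -0.22 0.15
```

Call:
move_arm:
  rows:
    - [0,0,1,0,0,0,1]
    - [0,0,2,0,0,0,1]
    - [0,0,2,0,0,0,1]
    - [0,0,1,0,0,0,0.8]
    - [0,0,0,0,0,0,0.6]
    - [0,0,0,0,0,0,0.6]
    - [0,0,0,0,0,0,0.6]

```text
time: 34.6
tool_pos: [0.6544, 0.1348, 0.0439]
tool_rot: [0.001, 0.144, 0.99, 0.0]
contact_force: [-0.2, -0.6, 0.5]
gripper_width: 0.801
grasp_force: 0.0
```

```bash
python3 -c "
from h import *
go(.653,.1353,.005,73.5)"
```

```text
t 34.60 pos [0.6544 0.1348 0.0439] yaw 73.5 tilt 0.14 | turn az -0.0 | shift after turn (cm) 0.15 0.00 3.89 | before turn 0.16 -0.00
```

Call:
move_arm:
  rows:
    - [0.1,0,0.8,0,0,0,0.6]
    - [0,0,1,0,0,0,0.6]
    - [0,0,1,0,0,0,0.6]
    - [0,0,0.8,0,0,0,0.6]
    - [0,0,0.3,0,0,0,0.4]
    - [0,0,0,0,0,0,0.3]
    - [0,0,0,0,0,0,0.3]
    - [0,0,0,0,0,0,-1]
    - [0,0,0,0,0,0,-1]
    - [0,0,0,0,0,0,-1]
    - [0,0,0,0,0,0,-1]
    - [0,0,0,0,0,0,-1]

```text
time: 35.6
tool_pos: [0.6529, 0.1353, 0.0037]
tool_rot: [0.0, 0.144, 0.99, 0.0]
contact_force: [0.3, 0.1, 0.6]
gripper_width: 0.569
grasp_force: 65.1
```

```bash
python3 -c "
from h import *
go(.4375,.118,.1,90.8)"
```

```text
t 35.60 pos [0.6529 0.1353 0.0037] yaw 73.5 tilt 0.06 | turn az -17.3 | shift after turn (cm) 21.57 -1.43 -9.63 | before turn 20.15 -7.79
```

Call:
move_arm:
  rows:
    - [0,0,-0.3,0,0,0,-1]
    - [0,0,-0.7,0,0,0,-1]
    - [0,0,-1.5,0,0,0,-1]
    - [0,0,-2,0,0,0,-1]
    - [0,0,-2.5,0,0,0,-1]
    - [0,0,-2,0,0,0,-1]
    - [0,0,-1,0,0,0,-1]
    - [1,-0.4,0,0,0,0,-1]
    - [2,-0.8,0,0,0,0,-1]
    - [2.1,-0.8,0,0,0,0,-1]
    - [2.1,-0.8,0,0,0,0,-1]
    - [2.1,-0.8,0,0,0,0,-1]
    - [2.1,-0.8,0,0,0,0,-1]
    - [2.1,-0.8,0,0,0,0,-1]
    - [2.1,-0.8,0,0,0,0,-1]
    - [2.1,-0.8,0,0,0,0,-1]
    - [2.0,-0.7,0,0,0,0,-1]
    - [0.4,-0.2,0,0,0,-6,-1]
    - [0,0,0,0,0,-6,-1]
    - [0,0,0,0,0,-5.3,-1]

```text
time: 37.27
tool_pos: [0.4372, 0.1187, 0.1035]
tool_rot: [0.0, -0.009, 1.0, 0.0]
contact_force: [0.5, -0.7, -2.4]
gripper_width: 0.572
grasp_force: 64.8
```

```bash
python3 -c "
from h import *
go(.4375,.118,.04,90.8);s=manip.state();print(s['gripper_width'],s['contact_force'],s['ft_torque'])"
```

```text
t 37.27 pos [0.4372 0.1187 0.1035] yaw 91.1 tilt 0.03 | turn az 0.3 | shift after turn (cm) -0.02 -0.07 6.35 | before turn -0.02 -0.07
0.5719372110597645 [ 0.4551861  -0.66991312 -2.35070359] [-0.01038238 -0.00352395  0.03716577]
```

```bash
python3 -c "
from h import *
f=manip.grab_frame('side');s=manip.state()['tool_pos'];z=s[2]-.0037
e=[proj(f,[s[0]+a*.05,s[1]-.025,z]) for a in(-1,1)];print(np.round(e,1))
d=cv2.absdiff(f['img'],load('side')['img']).max(2)>25
L=[]
for c in range(int(e[0][0])-6,int(e[1][0])+8):
  r0=int(np.interp(c,[e[0][0],e[1][0]],[e[0][1],e[1][1]]))
  r=[r for r in range(r0-12,r0+13) if d[r,c]]
  L.append((c,r0,max(r) if r else -1))
print(L)
P_=np.array([ray(f,c,r+.5,z)[:2] for c,_,r in L[12:-14] if r>0]);k=np.polyfit(P_[:,0],P_[:,1],1);print(np.degrees(np.arctan(k[0])),np.polyval(k,s[0]),s[1]-.025,np.std(P_[:,1]-np.polyval(k,P_[:,0])))"
```

```text
[[236.  197.2]
 [281.4 189.8]]
[(230, 197, 209), (231, 197, 209), (232, 197, 209), (233, 197, 209), (234, 197, 209), (235, 197, 209), (236, 197, 209), (237, 197, 209), (238, 196, 204), (239, 196, 203), (240, 196, 203), (241, 196, 203), (242, 196, 203), (243, 196, 203), (244, 195, 202), (245, 195, 202), (246, 195, 202), (247, 195, 202), (248, 195, 202), (249, 195, 202), (250, 194, 202), (251, 194, 200), (252, 194, 200), (253, 194, 198), (254, 194, 197), (255, 194, 197), (256, 193, 196), (257, 193, 196), (258, 193, 196), (259, 193, 196), (260, 193, 198), (261, 193, 201), (262, 192, 201), (263, 192, 202), (264, 192, 202), (265, 192, 202), (266, 192, 202), (267, 192, 202), (268, 192, 204), (269, 191, 195), (270, 191, 203), (271, 191, 203), (272, 191, 194), (273, 191, 195), (274, 191, 195), (275, 190, 202), (276, 190, 202), (277, 190, 202), (278, 190, 202), (279, 190, 202), (280, 190, 202), (281, 189, 201), (282, 189, 201), (283, 189, 201), (284, 189, 201), (285, 189, 201), (286, 189, 201), (287, 189, 201), (288, 189, 201)]
2.6041969283353987 0.05822844271516083 0.093644333416836 0.015178220910361997
```

```bash
python3 -c "
from h import *
f=manip.grab_frame('side');h=cv2.cvtColor(f['img'],cv2.COLOR_BGR2HSV);s=manip.state()['tool_pos'];z=s[2]-.0037
L=[]
for c in range(230,292,2):
  r=[r for r in range(170,207) if 8<=h[r,c,0]<=18 and h[r,c,1]>122]
  L.append((c,min(r),max(r),len(r)) if r else (c,))
print(L)
for a in(-1,1):print([proj(f,[s[0]+a*.05,s[1]+b,zz]).round(1).tolist() for b in(-.025,.025) for zz in(z,z+.038)])"
```

```text
[(230, 177, 180, 4), (232, 176, 189, 14), (234, 176, 190, 15), (236, 175, 193, 19), (238, 174, 195, 22), (240, 174, 194, 21), (242, 173, 194, 22), (244, 173, 194, 22), (246, 172, 193, 22), (248, 171, 193, 23), (250, 171, 193, 23), (252, 184, 192, 9), (254, 188, 192, 5), (256, 188, 192, 5), (258, 188, 191, 4), (260, 188, 191, 4), (262, 188, 191, 4), (264, 187, 191, 5), (266, 170, 191, 22), (268, 170, 191, 22), (270, 170, 190, 21), (272, 170, 190, 21), (274, 170, 190, 21), (276, 171, 189, 19), (278, 172, 189, 18), (280, 178, 188, 11), (282,), (284,), (286,), (288,), (290,)]
[[236.1, 197.2], [234.7, 179.7], [229.8, 189.6], [228.4, 172.9]]
[[281.5, 189.8], [280.9, 173.0], [273.4, 182.9], [272.7, 166.8]]
```

The block is aligned in the jaws: its measured bottom edge has slope -0.155 against -0.163 predicted. Lowering into the tray.

Call:
move_arm:
  rows:
    - [0,-0.07,1.5,0,0,0,-1]
    - [0,0,2,0,0,0,-1]
    - [0,0,2,0,0,0,-1]
    - [0,0,1.5,0,0,0,-1]
    - [0,0,1,0,0,0,-1]
    - [0,0,0.7,0,0,0,-1]
    - [0,0,0.3,0,0,0,-1]
    - [0,0,0,0,0,0,-1]
    - [0,0,0,0,0,0,-1]
    - [0,0,0,0,0,0,-1]

```text
time: 38.2
tool_pos: [0.4389, 0.1181, 0.0143]
tool_rot: [0.001, -0.007, 1.0, 0.0]
contact_force: [0.3, -0.5, -1.8]
gripper_width: 0.572
grasp_force: 64.8
```

```bash
python3 -c "
from h import *
go(.4375,.118,.008,90.8)"
```

```text
t 38.20 pos [0.4389 0.1181 0.0143] yaw 90.8 tilt 0.12 | turn az -0.0 | shift after turn (cm) 0.14 -0.01 0.63 | before turn 0.14 -0.01
```

Call:
move_arm:
  rows:
    - [0,0,0.2,0,0,0,-1]
    - [0,0,0.2,0,0,0,-1]
    - [0,0,0,0,0,0,-1]
    - [0,0,0,0,0,0,-1]

```text
time: 38.53
tool_pos: [0.4378, 0.118, 0.0091]
tool_rot: [-0.0, -0.007, 1.0, -0.0]
contact_force: [-0.6, 0.3, -1.6]
gripper_width: 0.574
grasp_force: 64.8
```

Call:
move_arm:
  rows:
    - [0,0,0.1,0,0,0,-1]
    - [0,0,0,0,0,0,-1]
    - [0,0,0,0,0,0,-1]

```text
time: 38.78
tool_pos: [0.4379, 0.118, 0.0082]
tool_rot: [-0.0, -0.007, 1.0, -0.0]
contact_force: [-0.8, -0.4, -2.1]
gripper_width: 0.568
grasp_force: 64.8
```

Call:
move_arm:
  rows:
    - [0,0,0.1,0,0,0,-1]
    - [0,0,0,0,0,0,-1]
    - [0,0,0,0,0,0,-1]

```text
time: 39.03
tool_pos: [0.4382, 0.118, 0.0077]
tool_rot: [0.0, -0.007, 1.0, 0.0]
contact_force: [-2.0, 0.1, 1.7]
gripper_width: 0.571
grasp_force: 65.2
```

Contact with the floor. Releasing and retreating.

Call:
move_arm:
  rows:
    - [0,0,0,0,0,0,0.35]
    - [0,0,0,0,0,0,0.35]
    - [0,0,0,0,0,0,0.35]
    - [0,0,-0.3,0,0,0,0.35]
    - [0,0,-0.7,0,0,0,0.35]
    - [0,0,-1.5,0,0,0,0.35]
    - [0,0,-2,0,0,0,0.5]
    - [0,0,-2.5,0,0,0,0.8]
    - [0,0,-3,0,0,0,1]
    - [0,0,-3,0,0,0,1]
    - [0,0,-3,0,0,0,1]
    - [0,0,-3,0,0,0,1]
    - [-1.5,0,0,0,0,0,1]
    - [-3,0,0,0,0,0,1]
    - [-3,0,0,0,0,0,1]
    - [-3,0,0,0,0,0,1]
    - [-3,0,0,0,0,0,1]
    - [-2,0,0,0,0,0,1]
    - [0,0,0,0,0,0,1]
    - [0,0,0,0,0,0,1]

```text
time: 40.7
tool_pos: [0.5933, 0.12, 0.1973]
tool_rot: [-0.0, -0.007, 1.0, -0.0]
contact_force: [0.2, 0.1, 0.4]
gripper_width: 1.003
grasp_force: 0.0
```

```bash
python3 -c "
from h import *
f=manip.grab_frame('side');S=load('side')
h=cv2.cvtColor(f['img'],cv2.COLOR_BGR2HSV);d=cv2.absdiff(f['img'],S['img']).max(2)
print('bolt change',(d[225:262,370:418]>30).sum())
# block top face: bright edge; expected corners vs mask of changed pixels in the tray
def exp(c,a,L,W,z): 
  a=np.radians(a);u=np.array([np.cos(a),np.sin(a),0]);v=np.array([-np.sin(a),np.cos(a),0]);c=np.array([*c,z]);return np.array([proj(f,c+i*L/2*u+j*W/2*v) for i,j in((-1,-1),(1,-1),(1,1),(-1,1))]).round(1).tolist()
print('exp block top',exp((.4378,.118),.8,.1,.05,.042),'bot',exp((.4378,.118),.8,.1,.05,.004))
m=(d>20).astype(np.uint8);print('block chg bbox')
for nm,(x0,y0,x1,y1) in dict(block=(225,195,295,245),bar=(225,240,345,285),nut=(285,282,352,325),tube=(205,175,270,218)).items():
  n,l,st,c=cv2.connectedComponentsWithStats(m[y0:y1,x0:x1]);i=1+np.argmax(st[1:,4]);print(nm,st[i]+[x0,y0,0,0,0],(c[i]+[x0,y0]).round(1))
print('exp bar',exp((.4386,-.0390),0,.15,.04,.016));print('exp tube top',exp((.431,.2659),4,.13,.03,.05));print('exp nut',proj(f,[.437,-.184,.012]),proj(f,[.437,-.184,.02]))
s=manip.state();print(s['tool_pos'],s['contact_force'])"
```

```text
bolt change 168
exp block top [[238.6, 222.9], [282.6, 214.3], [274.3, 206.5], [232.0, 214.4]] bot [[239.9, 239.0], [283.1, 229.7], [275.0, 221.4], [233.4, 229.8]]
block chg bbox
block [ 225  195   70   34 1257] [264.8 207.5]
bar [ 226  240  100   45 1974] [271.8 256.2]
nut [329 282  23  31 427] [343.3 293.6]
tube [ 205  180   65   28 1141] [235.3 192.9]
exp bar [[249.6, 270.9], [324.2, 252.7], [315.2, 243.9], [243.2, 260.6]]
exp tube top [[212.1, 197.1], [262.3, 187.8], [257.8, 184.4], [208.5, 193.2]]
exp nut [317.22552976 299.74019468] [317.23007685 295.57027908]
[0.59259808 0.12005403 0.19728431] [-1.02394023  0.00573863  0.17732488]
```

```bash
python3 -c "
from h import *
f=manip.grab_frame('side');g=cv2.Canny(f['img'],40,90)
h=cv2.cvtColor(f['img'],cv2.COLOR_BGR2HSV)
for r in range(203,226,2):print(r,''.join('#' if g[r,c] else ('o' if h[r,c,1]>122 and h[r,c,0]<18 else '.') for c in range(222,296)))
print('nut')
for r in range(284,314,2):print(r,''.join('#' if g[r,c] else '.' for c in range(280,356)))
print('bar');blob(f['img'],(0,0,60),(180,45,255),(220,235,345,285),f,.016,150)
print('tube');blob(f['img'],(0,0,120),(180,40,255),(200,175,275,222),f,.05,100)"
```

```text
203 ..#.................#####.....#............#.....###......................
205 .........######................##.....#....#..........##..................
207 ....#.............................#............#######..#.................
209 ....#...............................#####oooooooooo..o.##.................
211 ....#.....................#####.ooo.o.........ooooooooooo##...............
213 #..#...........#####....o..o.........oooooooooooooooooooooo#..............
215 ..........##............o...ooooooooooooooooooooooooooooo####.............
217 ###...#####..#......ooooooooooooooooooooooooooo#####ooooooooo#............
219 ...........#.o##oooooooooooooooooooo######ooooooooooooooooooo#...........#
221 ...........#.oo##oooooooooo#####ooooooooooooooooooooooooooooo.#.####......
223 ...........#.ooooo####ooooooooooooooooooooooooooooooooooooooooo#...#......
225 .......#ooooo#oooooooooooooooooooooooooooooooooooooooooooooooooooo..###...
nut
284 .............###..........................................###...............
286 ..........##..................#############...................#
[... 702 characters left out ...]
...............................#....#...
306 ..#.....................####.......................................#....#...
308 ..#...........................###.................................#....#....
310 ...#.............................................................#...##.....
312 ....##.........................................................###..##......
bar
[ 25  10  79  28 966] [283.1 258.1] [array([ 0.438 , -0.0423]), array([0.0461, 0.1501]), np.float64(89.8535)]
[ 75  44  45   6 178] [316.5 282.3] [array([ 0.4571, -0.1423]), array([0.0152, 0.0746]), np.float64(63.9071)]
tube
[  9  10  53  23 648] [233.  195.6] [array([0.4223, 0.2337]), array([0.1465, 0.0974]), np.float64(2.9851)]
```

```bash
python3 -c "
from plant import manip
print(manip.job_done())"
```

```text
the job is handed in; nothing more can be done
None
```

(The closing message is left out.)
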